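Load and stir the print polisher

TASK

Get the polishing machine ready: tighten its three blue knobs clockwise to their end stops and put every printed boat from the dark mat into the white tub. Only then take the paddle and, with its foot kept down on the tub's floor, stir boats and beads by two full, roughly round turns counter-clockwise seen from above, well out from the tub's middle, starting and ending at the red mark, so that the beads are shifted about; then stand the paddle upright back in the middle of its cork mat. Keep all beads and boats in the tub and leave the bottle and the scraper where they are.

Things in the scene. Friction and masses are not known exactly. Their poses are not given: they have to be found in the camera images.
- tub: polishing machine, fixed on the bench: round white tub on a black base. Origin: on the tub's axis at bench height, z up. Tub inside diameter 216 mm (210 clear), wall 5 mm; inner floor 30 mm and rim 90 mm above the bench. A red mark on wall and rim lies on the tub's own -x side. Knob posts 145 mm from the axis at 30, 150 and -90 degrees from its +x; knob tops 134 mm above the bench
- tub_floor (a point): point on the tub's axis on its inner floor, 30 mm above the bench, axes as tub. Tub, beads and the paddle's foot are of slippery plastic (friction about 0.2); boats and beads can wedge between the foot and the wall and tilt the held paddle a little
- knob1 (a joint): captive clamping knob on the post at 30 degrees; value grows as it turns clockwise seen from above; 0 = undone stop, 2.2 rad = tightened end stop (the white-topped end of its bar then points straight away from the tub's axis, along the white line on the foot below). Starts at 0.2 to 1.1. Steady friction 0.08 N m, stays where left
- knob1_grip (a point): point on the axis of knob1, 118 mm above the bench, at the height to grip: a blue upright bar 56 mm long (point x; +x is the white-topped end) x 14 mm thick (point y) x 34 mm high, 16 mm of it above and 18 mm below this point
- knob2 (a joint): captive clamping knob on the post at 150 degrees; value grows as it turns clockwise seen from above; 0 = undone stop, 2.2 rad = tightened end stop (the white-topped end of its bar then points straight away from the tub's axis, along the white line on the foot below). Starts at 0.2 to 1.1. Steady friction 0.08 N m, stays where left
- knob2_grip (a point): point on the axis of knob2, 118 mm above the bench, at the height to grip: a blue upright bar 56 mm long (point x; +x is the white-topped end) x 14 mm thick (point y) x 34 mm high, 16 mm of it above and 18 mm below this point
- knob3 (a joint): captive clamping knob on the post at -90 degrees; value grows as it turns clockwise seen from above; 0 = undone stop, 2.2 rad = tightened end stop (the white-topped end of its bar then points straight away from the tub's axis, along the white line on the foot below). Starts at 0.2 to 1.1. Steady friction 0.08 N m, stays where left
- knob3_grip (a point): point on the axis of knob3, 118 mm above the bench, at the height to grip: a blue upright bar 56 mm long (point x; +x is the white-topped end) x 14 mm thick (point y) x 34 mm high, 16 mm of it above and 18 mm below this point
- bead1: chunky polishing bead, a blunt cone in green or yellow plastic, 32 mm across its base, 10 mm across the top, 28 mm high, 20 g; one of six standing loose in the tub. Origin: centre of its base
- bead2: chunky polishing bead, a blunt cone in green or yellow plastic, 32 mm across its base, 10 mm across the top, 28 mm high, 20 g; one of six standing loose in the tub. Origin: centre of its base
- bead3: chunky polishing bead, a blunt cone in green or yellow plastic, 32 mm across its base, 10 mm across the top, 28 mm high, 20 g; one of six standing loose in the tub. Origin: centre of its base
- bead4: chunky polishing bead, a blunt cone in green or yellow plastic, 32 mm across its base, 10 mm across the top, 28 mm high, 20 g; one of six standing loose in the tub. Origin: centre of its base
- bead5: chunky polishing bead, a blunt cone in green or yellow plastic, 32 mm across its base, 10 mm across the top, 28 mm high, 20 g; one of six standing loose in the tub. Origin: centre of its base
- bead6: chunky polishing bead, a blunt cone in green or yellow plastic, 32 mm across its base, 10 mm across the top, 28 mm high, 20 g; one of six standing loose in the tub. Origin: centre of its base
- boat1: orange printed toy boat on the dark mat (2 or 3 of the four boats are there, the rest absent), about 35 g. Hull 60 mm long (x from -32 to +28 mm, pointed bow at +x), 28 mm wide (y), 16 mm high; cabin 22 x 20 mm centred at x = -8 mm, 37 mm high. Origin: in its underside, z up. Grip it across the hull at the cabin
- boat2: blue printed toy boat on the dark mat (2 or 3 of the four boats are there, the rest absent), about 35 g. Hull 60 mm long (x from -32 to +28 mm, pointed bow at +x), 28 mm wide (y), 16 mm high; cabin 22 x 20 mm centred at x = -8 mm, 37 mm high. Origin: in its underside, z up. Grip it across the hull at the cabin
- boat3: grey printed toy boat on the dark mat (2 or 3 of the four boats are there, the rest absent), about 35 g. Hull 60 mm long (x from -32 to +28 mm, pointed bow at +x), 28 mm wide (y), 16 mm high; cabin 22 x 20 mm centred at x = -8 mm, 37 mm high. Origin: in its underside, z up. Grip it across the hull at the cabin
- boat4: red printed toy boat on the dark mat (2 or 3 of the four boats are there, the rest absent), about 35 g. Hull 60 mm long (x from -32 to +28 mm, pointed bow at +x), 28 mm wide (y), 16 mm high; cabin 22 x 20 mm centred at x = -8 mm, 37 mm high. Origin: in its underside, z up. Grip it across the hull at the cabin
- paddle: stirring paddle standing by itself on the cork mat, 132 mm tall, about 220 g, bottom-heavy. Foot: round, orange, 44 mm across, 18 mm high, above that tapering to a round 14 mm stem; top: black square rubber grip 24 x 24 mm (sides along its x and y) from 74 to 132 mm above the underside. Origin: centre of the foot's underside, z up the stem
- mat: the paddle's round cork mat, fixed, 96 mm across, 3 mm thick. Origin: centre of its underside
- bottle: small blue bottle standing on the bench, 48 mm across, 130 mm tall; a bystander
- scraper: print scraper with a wooden handle lying on the bench, 200 mm long; a bystander
Things that resemble listed ones, but are neither listed nor needed, are in the scene too. What is shaped like the bead1 but orange or pink is not meant.

How it is judged:
On the way, in this order (a step that is already met when the one before it is completed fails the run):
1. all three knobs are at their end stops and every boat lies in the tub (value of joint each of knob1, knob2, knob3 above 2.1 rad and horizontal distance between each of boat1, boat2, boat3, boat4 and tub_floor below 0.113 m and z of each of boat1, boat2, boat3, boat4 in the frame of tub_floor below 0.06 m), for 0.2 s.
2. turn 1: the paddle's foot is down on the floor of the tub, at the red mark (z of paddle in the frame of tub_floor below 0.015 m and x of paddle in the frame of tub_floor below -0.025 m and y of paddle in the frame of tub_floor between -0.025 and 0.025 m), for 0.05 s.
3. turn 1: the paddle's foot is down on the floor of the tub, a quarter turn on (z of paddle in the frame of tub_floor below 0.015 m and y of paddle in the frame of tub_floor below -0.025 m and x of paddle in the frame of tub_floor between -0.025 and 0.025 m), for 0.05 s.
4. turn 1: the paddle's foot is down on the floor of the tub, opposite the red mark (z of paddle in the frame of tub_floor below 0.015 m and x of paddle in the frame of tub_floor above 0.025 m and y of paddle in the frame of tub_floor between -0.025 and 0.025 m), for 0.05 s.
5. turn 1: the paddle's foot is down on the floor of the tub, three quarters of a turn on (z of paddle in the frame of tub_floor below 0.015 m and y of paddle in the frame of tub_floor above 0.025 m and x of paddle in the frame of tub_floor between -0.025 and 0.025 m), for 0.05 s.
6. turn 2: the paddle's foot is down on the floor of the tub, at the red mark (all of step 2), for 0.05 s.
7. turn 2: the paddle's foot is down on the floor of the tub, a quarter turn on (all of step 3), for 0.05 s.
8. turn 2: the paddle's foot is down on the floor of the tub, opposite the red mark (all of step 4), for 0.05 s.
9. turn 2: the paddle's foot is down on the floor of the tub, three quarters of a turn on (all of step 5), for 0.05 s.
10. two turns done, the paddle is down at the red mark again and at least five of the six beads have shifted more than 20 mm from where they first lay (all of step 6 and (distance of each of bead2, bead3, bead4, bead5, bead6 from where it was at the start of the episode above 0.02 m or distance of each of bead1, bead3, bead4, bead5, bead6 from where it was at the start of the episode above 0.02 m or distance of each of bead1, bead2, bead4, bead5, bead6 from where it was at the start of the episode above 0.02 m or distance of each of bead1, bead2, bead3, bead5, bead6 from where it was at the start of the episode above 0.02 m or distance of each of bead1, bead2, bead3, bead4, bead6 from where it was at the start of the episode above 0.02 m or distance of each of bead1, bead2, bead3, bead4, bead5 from where it was at the start of the episode above 0.02 m)), for 0.05 s.
At the end, for the whole second after the job is handed in: all three knobs within 0.1 rad of the tightened stop, every boat and bead in the tub (origin within 113 mm of its axis and less than 60 mm above its floor, below the rim), the paddle let go, standing upright at rest (within 0.1 rad) with its axis within 25 mm of the mat's centre (all of step 1 and horizontal distance between each of bead1, bead2, bead3, bead4, bead5, bead6 and tub_floor below 0.113 m and z of each of bead1, bead2, bead3, bead4, bead5, bead6 in the frame of tub_floor below 0.06 m and horizontal distance between paddle and mat below 0.025 m and angle between paddle's own z axis and vertical below 0.1 rad and height (world z) of paddle below 0.01 m and linear speed of paddle below 0.02 m/s); the robot touches nothing.
It fails at once if the bottle is moved more than 30 mm (distance of bottle from where it was at the start of the episode above 0.03 m).
It fails at once if the scraper is moved more than 30 mm (distance of scraper from where it was at the start of the episode above 0.03 m).
Of boat1, boat2, boat3, boat4 only 2 to 3 are there at a start; the rules pass over those that are not, and their reading is None.
At some moment in a run one of boat1, boat2, boat3, boat4 may be knocked a few centimetres aside while the robot is not near it.
It also fails if it takes over 210 s, if anything falls off the work surface, if the arm or the gripper's body presses on something with over 40 N, if the wrist force passes 120 N, or if a joint passes its speed limit or range.

ROBOT

A 6-joint arm with a two-finger parallel gripper is mounted at the origin on the work surface. World frame = base frame: x ahead of the robot, y to its left, z up, the work surface at z = 0. Lengths are in m, angles in rad, forces in N, time in s.
With the tool pointing down it reaches from about 0.375 to 0.925 m from the base axis. Payload 5.7 kg.
Tool frame: the origin (TCP) lies at the very end of the fingers, on their centre line; the grasp point (between the pads) lies 19 mm behind it; z points along the fingers, y is the line along which they close (so a half turn about z gives the same grasp; the last joint's range is limited). The gripper opens to 85 mm and grips with 20 to 120 N. Pads are 22 mm wide; open, the fingers measure 114 mm over their backs; the gripper's body (76 mm by 85 mm) begins 54 mm behind the grasp point. The pads swing forward as they close: fully open they stand 13 mm farther back than shut.
Start: joints at [-1.396, 0.359, 1.51, -0, 1.272, -0.115], TCP at [0.171, -0.575, 0.231] pointing down, gripper open.
Joint ranges: [-2.97, 2.97], [-1.01, 2.36], [0.21, 2.38], [-0.96, 4.11], [0.2, 2.71], [-2.98, 2.98]. Speed limits (rad/s): [2.39, 2.39, 3.14, 3.14, 3.14, 3.14].

INTERFACE

Orientations are given as a unit quaternion [w, x, y, z].
In Python, from station import * gives the robot as it stands.
- The arm moves only by the tool jog_arm, never from a script. Its argument "motion" is a list of rows, each a list of 5 numbers: the opening, from 0 (shut) to 1 (fully open), then the shift along the tool's x, y, z in m, then the turn about the tool's z in rad. In form: [[grip, x, y, z, spin], ...]. A call has 1 to 20 rows; each row shifts and turns the commanded pose from where the row before left it, along the tool's axes as they then stand; what a row does not reach is not made up. A row lasts 1/8 s, in which the tool goes at most 62.5 mm and 10.7 degrees, less where a joint would pass 70% of its speed; a pose out of reach is approached as far as the arm can. A call is refused whole if a number of a shift passes 0.0625 or a number of a turn 0.188, either way. A call with a gripper value outside its range is refused whole. The fingers move at their own pace and stop on an object; "force" is the grip in N (left out, the last holds). Time passes only in rows, so rows that do not move let the fingers close. It gives the time, the measured TCP pose, the force, the opening and the grip force at its end, in the units of the state.
- get_obs(): the state, without advancing time (a new reading comes with each control period).
- grab_frame(name): name is "side" or "top"; returns a dict with "pixels" (400x640x3 uint8, red, green, blue), "fx", "fy", "cx", "cy" (pixels), "T" (4x4, takes a point from camera to world coordinates). Camera axes: x right, y down, z forward; pixel columns grow to the right and rows downward; lengths in m; the calibration is good to about 2 mm. A picture is of the moment at which its call begins. There is no depth.
- close_job(): hands the job in; it is judged then, once.
The state is a dict: "t": time; "joint_pos": joint angles; "qvel": joint speeds; "effort": joint torques, N m; "tool_pos": TCP position; "orientation": TCP orientation; "wrist_force": force on the tool from outside, world axes, zero at the start; "moment": the same for the moment, N m; "opening": opening from 0.0 (shut) to 1.0 (fully open); "grasp_force": force on a finger pad.
Only numpy, scipy, OpenCV 4.12 (cv2) and the standard library are available. Lean on these libraries where they do the work, as an engineer would, in place of code of your own. Each camera call takes 0.05 s, during which the arm holds its last target. There are 200 camera calls.

## Working session

There is one attempt and no reset: what is moved stays moved. The work goes in short steps, Python scripts to look and compute and a tool call to move; the robot and the scene stay as the last step left them, time stands still between calls to the robot, and variables do not carry over. Pictures are saved under pics/ and viewed, at most 14 in all, crops included, and the job is handed in when it is done.

Besides the shell and the picture viewer there is one more tool, called after "Call:" as a command line: name --pt "numbers of a row" for each row, then --argument value for the rest. jog_arm: Moves the arm, as the interface text tells. Its arguments: {"type":"object","properties":{"motion":{"type":"array","items":{"type":"array","items":{"type":"number"}}},"force":{"type":"number"}},"required":["motion"]}

```bash
ls; mkdir -p pics; python3 - <<'E'
from station import *
import cv2
o=get_obs();print(o)
for n in("top","side"):
    f=grab_frame(n);cv2.imwrite(f"pics/{n}0.png",f["pixels"][:,:,::-1]);print(n,f["fx"],f["fy"],f["cx"],f["cy"],f["T"])
E
```

```text
pics
{'t': 0.0, 'joint_pos': array([-1.39611216e+00,  3.59512494e-01,  1.51143261e+00,  1.91583372e-05,
        1.27251668e+00, -1.15096971e-01]), 'qvel': array([ 0.00035166, -0.00023315, -0.00087459,  0.00025489, -0.00017413,
       -0.00050166]), 'effort': array([ 8.33365702e-04, -5.27618802e+01, -2.78617913e+01, -6.54233736e-04,
        1.30832088e-02,  2.73119093e-05]), 'tool_pos': array([ 0.17132669, -0.57430482,  0.23044907]), 'orientation': array([-9.34421574e-04,  9.89521688e-01,  1.44381287e-01, -1.86904041e-05]), 'wrist_force': array([-0.95376272,  0.03925917, -0.0946802 ]), 'moment': array([-0.03084449, -0.03579862, -0.00073194]), 'grasp_force': 0.0, 'opening': 1.000363902433103}
top 476.09332604730656 476.09332604730656 323.3349611284304 192.76059150579425 [[ 7.27544367e-03 -9.96756528e-01  8.01466904e-02  4.46000939e-01]
 [-9.99524296e-01 -4.84659170e-03  3.04580363e-02  4.05054045e-04]
 [-2.99708082e-02 -8.03301600e-02 -9.96317628e-01  1.28785525e+00]
 [ 0.00000000e+00  0.00000000e+00  0.00000000e+00  1.00000000e+00]]
side 449.9435507881616 449.9435507881616 318.9228948900438 196.33754953178817 [[-0.98767184 -0.11026096  0.11111641  0.38832346]
 [-0.1562515   0.65143689 -0.74243885  0.84876551]
 [ 0.00947669 -0.75064805 -0.66063431  0.8284352 ]
 [ 0.          0.          0.          1.        ]]
```

View pics/top0.png

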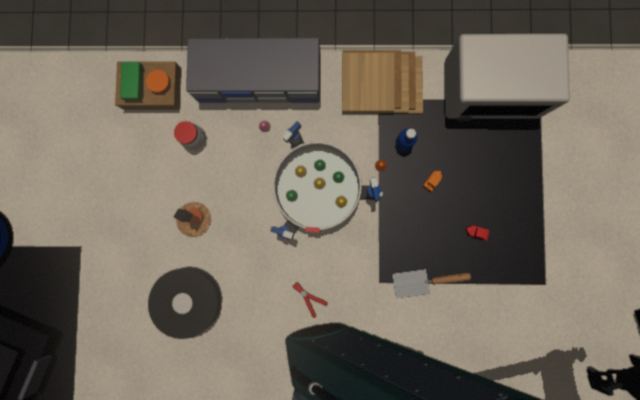

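View pics/side0.png

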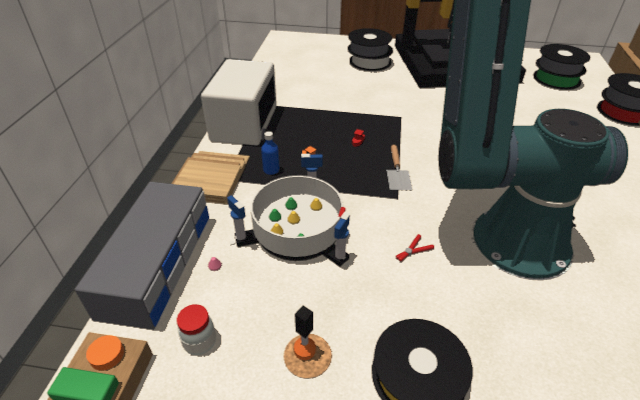

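The top view shows the tub centred near (318,187) with its red mark at (313,230), and the knobs at (292,132), (284,232) and (374,190). The orange boat is at (433,180), the red boat at (478,233) and the paddle at (190,217).

Things that could be mistaken for the targets:
- **Boats:** orange bead-like cone (381,165), pink cone (264,126), red pliers (310,300).
- **Knobs:** blue bottle (406,140).
- **Paddle:** orange cap (157,82).

Next I take one close crop to check these choices.

```bash
cat > h.py <<'E'
from station import *
import cv2, numpy as np
def shot(n):
    f=grab_frame(n); f["hsv"]=cv2.cvtColor(f["pixels"],cv2.COLOR_RGB2HSV); return f
def ray(f,p,z):
    d=f["T"][:3,:3]@np.array([(p[0]-f["cx"])/f["fx"],(p[1]-f["cy"])/f["fy"],1]); o=f["T"][:3,3]
    return (o+d*(z-o[2])/d[2])[:2]
def proj(f,P):
    c=f["T"][:3,:3].T@(np.asarray(P)-f["T"][:3,3]); return np.array([f["fx"]*c[0]/c[2]+f["cx"],f["fy"]*c[1]/c[2]+f["cy"]])
def blobs(f,lo,hi,box,amin=8):
    m=cv2.inRange(f["hsv"],lo,hi); k=np.zeros_like(m); x0,y0,x1,y1=box; k[y0:y1,x0:x1]=m[y0:y1,x0:x1]
    n,l,s,c=cv2.connectedComponentsWithStats(k)
    return [(s[i,4],c[i],np.argwhere(l==i)[:,::-1].astype(np.float32)) for i in range(1,n) if s[i,4]>=amin]
E
python3 - <<'E'
from h import *
f=shot("top")
im=f["pixels"][:,:,::-1]
a=cv2.resize(im[110:250,250:510],(780,420),interpolation=cv2.INTER_CUBIC)
cv2.imwrite("pics/crop1.png",a)
# rim: bright ring
m=cv2.inRange(f["hsv"],(0,0,130),(180,60,255))
for nm,lo,hi,box in (("blue",(100,120,40),(125,255,255),(255,110,400,250)),("orange",(5,180,120),(18,255,255),(360,100,540,280)),("red",(0,180,100),(4,255,255),(260,100,540,280)),("green",(50,100,40),(85,255,255),(270,140,365,240)),("yel",(18,120,80),(30,255,255),(280,150,360,225)),("padO",(3,150,80),(14,255,255),(170,190,215,240))):
    for s,c,p in blobs(f,lo,hi,box): print(nm,s,c.round(1),cv2.minAreaRect(p),ray(f,c,0.0).round(3))
E
```

```text
blue 24 [294.  127.4] ((294.2500305175781, 127.25), (2.1213202476501465, 8.485280990600586), 45.0) [0.73  0.122]
blue 27 [398.1 140.9] ((397.5, 140.5), (11.0, 3.0), 90.0) [ 0.692 -0.163]
blue 114 [374.3 192.2] ((374.0, 192.5), (13.0, 12.0), 90.0) [ 0.552 -0.098]
orange 18 [380.9 163.3] ((380.7500305175781, 163.25001525878906), (4.242640495300293, 3.535533905029297), 45.0) [ 0.631 -0.116]
orange 179 [433.3 179.4] ((433.36004638671875, 179.51998901367188), (10.0, 20.400001525878906), 36.869895935058594) [ 0.587 -0.257]
red 181 [477.8 231.7] ((477.14154052734375, 231.75473022460938), (21.56560516357422, 9.615238189697266), 15.945395469665527) [ 0.447 -0.374]
green 21 [319.2 163.4] ((319.2500305175781, 163.25001525878906), (4.949747085571289, 4.242640495300293), 45.0) [0.63  0.052]
green 37 [338.2 175.9] ((338.0, 176.0), (6.0, 6.0), 90.0) [ 0.596 -0.   ]
green 13 [290.4 194.4] ((290.5, 194.5), (3.0, 3.0), 90.0) [0.545 0.129]
yel 74 [300.4 170.9] ((300.5, 171.0), (8.0, 9.0), 90.0) [0.609 0.103]
yel 72 [319.1 182.9] ((319.2500305175781, 182.75001525878906), (8.485280990600586, 9.192388534545898), 45.0) [0.576 0.051]
yel 75 [340.8 201.2] ((340.75, 201.25), (8.485280990600586, 9.192388534545898), 45.0) [ 0.527 -0.008]
padO 80 [196.1 213. ] ((196.30490112304688, 212.74391174316406), (14.836507797241211, 6.71547269821167), 38.65980911254883) [0.493 0.386]
```

View pics/crop1.png

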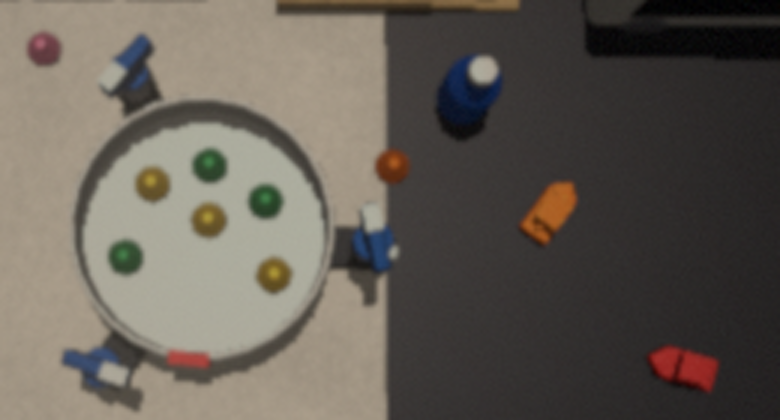

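```bash
python3 - <<'E'
from h import *
f=shot("top"); g=shot("side")
im=f["pixels"][:,:,::-1]; im2=g["pixels"][:,:,::-1]
t=[]
for (x,y) in((292,132),(283,232),(375,190)):
    t.append(cv2.resize(im[y-20:y+20,x-20:x+20],(266,266),interpolation=cv2.INTER_CUBIC))
for (x,y) in((238,210),(342,230),(313,165)):
    t.append(cv2.resize(im2[y-20:y+20,x-20:x+20],(266,266),interpolation=cv2.INTER_CUBIC))
cv2.imwrite("pics/knobs.png",np.vstack([np.hstack(t[:3]),np.hstack(t[3:])]))
c=[ray(f,p,.134) for p in((291.7,131.3),(282.3,232.3),(375.3,189.3))]
print(c)
from scipy.optimize import least_squares
A=np.radians([30,150,-90])
def r(q): return np.concatenate([c[i]-(q[:2]+.145*np.array([np.cos(q[2]+a),np.sin(q[2]+a)])) for i,a in enumerate(A)])
s=least_squares(r,[.57,.03,0]);print(s.x,s.fun.round(4))
print("redmark",ray(f,(313,230),.09), "rim",[ray(f,(250+a/3,110+b/3),.09).round(3) for a,b in((75,230),(332,230),(203,100),(203,372))])
E
```

```text
[array([0.69031271, 0.11473923]), array([0.44224007, 0.13443502]), array([ 0.5478561 , -0.09038253])]
[ 0.56013629  0.05293058 -0.08235576] [-0.0009 -0.0001  0.0013 -0.0011 -0.0004  0.0012]
redmark [0.44842037 0.06230504] rim [array([0.557, 0.16 ]), array([ 0.558, -0.057]), array([0.669, 0.052]), array([0.439, 0.05 ])]
```

View pics/knobs.png

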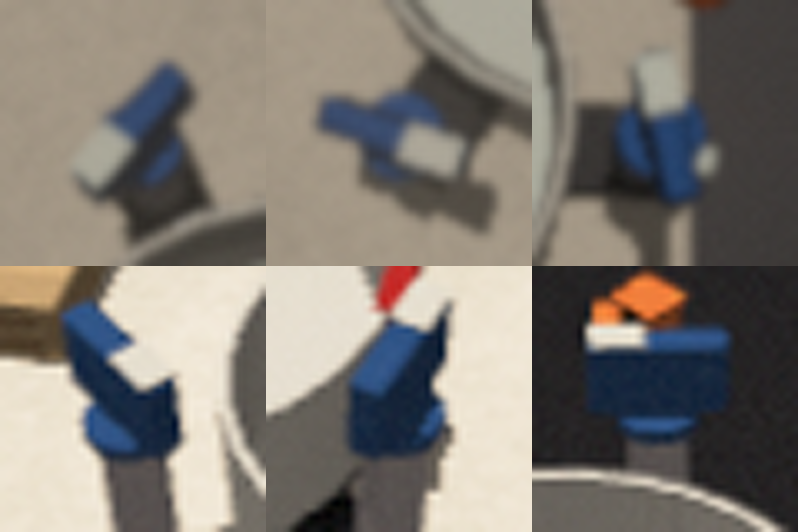

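```bash
cat >> h.py <<'E'
def yaw(o=None):
    w,x,y,z=(o or get_obs())["orientation"]; return np.arctan2(2*(x*y+w*z),1-2*(y*y+z*z))
def go(target,ydeg=None):
    """print the spin to make first, then total tool-frame shift"""
    o=get_obs(); a=yaw(o); p=o["tool_pos"]; y=a if ydeg is None else np.radians(ydeg)
    sp=-((y-a+np.pi)%(2*np.pi)-np.pi); d=np.asarray(target)-p
    print("t",round(o["t"],2),"pos",p.round(4),"yaw",np.degrees(a).round(1),"j6",o["joint_pos"][5].round(2),"| spin",sp.round(3),"(or",(sp-np.sign(sp)*2*np.pi).round(2),") shift",
      [round(float(v),4) for v in(d[0]*np.cos(y)+d[1]*np.sin(y),d[0]*np.sin(y)-d[1]*np.cos(y),-d[2])])
E
echo ok
```

```text
ok
```

Call:
jog_arm --pt "0.6 0.0357 -0.0253 0 0" --pt "0.6 0.0357 -0.0253 0 0" --pt "0.6 0.0357 -0.0253 0 0" --pt "0.6 0.0357 -0.0253 0 0" --pt "0.6 0.0357 -0.0253 0 0" --pt "0.6 0.0357 -0.0253 0 0" --pt "0.6 0.0357 -0.0253 0 0" --pt "0.6 0.0357 -0.0253 0 0" --pt "0.6 0.0357 -0.0253 0 0" --pt "0.6 0.0357 -0.0253 0 0" --pt "0.6 0.0357 -0.0253 0 0" --pt "0.6 0.0357 -0.0253 0 0" --pt "0.6 0.0357 -0.0253 0 0" --pt "0.6 0.0357 -0.0253 0 0" --force 30

```text
t: 2.0
tool_pos: [0.55, -0.0915, 0.2313]
orientation: [0.0, 0.99, 0.144, 0.0]
wrist_force: [-0.3, -0.2, 0.9]
opening: 0.6
grasp_force: 0.0
```

Call:
jog_arm --pt "0.6 0 0 0 -0.178" --pt "0.6 0 0 0 -0.178" --pt "0.6 0 0 0 -0.178" --pt "0.6 0 0 0 -0.178" --pt "0.6 0 0 0 -0.178" --pt "0.6 0 0 0 -0.178" --pt "0.6 0 0 0 -0.178" --pt "0.6 0 0 0 -0.178" --pt "0.6 0 0 0 -0.178" --pt "0.6 0 0 0 -0.178" --pt "0.6 0 0 0 -0.178" --pt "0.6 0 0 0 -0.178" --pt "0.6 0 0 0 -0.178" --pt "0.6 0 0 0 -0.178" --pt "0.6 0 0 0 -0.178" --pt "0.6 0 0 0 -0.178" --pt "0.6 0 0 0 -0.178" --pt "0.6 0 0 0 0"

```text
t: 4.25
tool_pos: [0.5491, -0.0927, 0.2312]
orientation: [-0.0, -0.086, 0.996, 0.0]
wrist_force: [0.2, 0.5, -0.4]
opening: 0.602
grasp_force: 0.0
```

```bash
python3 - <<'E'
from h import *
go((.548,-.0916,.101),190)
E
```

```text
t 4.25 pos [ 0.5491 -0.0927  0.2312] yaw -170.1 j6 -2.03 | spin -0.002 (or 6.28 ) shift [0.0009, 0.0012, 0.1302]
```

Call:
jog_arm --pt "0.6 0.001 0.001 0.025 0" --pt "0.6 0 0 0.025 0" --pt "0.6 0 0 0.025 0" --pt "0.6 0 0 0.025 0" --pt "0.6 0 0 0.02 0" --pt "0.6 0 0 0.01 0" --pt "0.0 0 0 0 0" --pt "0.0 0 0 0 0" --pt "0.0 0 0 0 0" --pt "0.0 0 0 0 0" --pt "0.0 0 0 0 0"

```text
t: 5.62
tool_pos: [0.5486, -0.0915, 0.1021]
orientation: [0.001, -0.087, 0.996, 0.0]
wrist_force: [0.2, 4.2, 5.2]
opening: 0.159
grasp_force: 32.0
```

```bash
python3 - <<'E'
from h import *
o=get_obs();print(o["opening"],o["grasp_force"],o["wrist_force"],o["moment"],o["tool_pos"])
E
```

```text
0.15920329670283906 31.98580026626587 [0.22048371 4.18216161 5.19240671] [ 0.7122716   0.00191788 -0.11791374] [ 0.54859607 -0.09154874  0.1021072 ]
```

Gripped at 14 mm, as expected. Now I turn it clockwise.

Call:
jog_arm --pt "0 0 0 0 0.15" --pt "0 0 0 0 0.15" --pt "0 0 0 0 0.15" --pt "0 0 0 0 0.15" --pt "0 0 0 0 0.15" --pt "0 0 0 0 0.15" --pt "0 0 0 0 0.15" --pt "0 0 0 0 0.15" --pt "0 0 0 0 0.15" --pt "0 0 0 0 0.15" --pt "0 0 0 0 0.15" --pt "0 0 0 0 0.15" --pt "0 0 0 0 0.06" --pt "0 0 0 0 0"

```text
t: 7.38
tool_pos: [0.5503, -0.0897, 0.1022]
orientation: [0.0, 0.746, 0.665, 0.003]
wrist_force: [5.5, 13.4, 3.1]
opening: 0.158
grasp_force: 43.9
```

```bash
python3 - <<'E'
from h import *
o=get_obs();print(o["opening"],o["grasp_force"],o["wrist_force"],o["moment"],o["tool_pos"],np.degrees(yaw(o)))
E
```

```text
0.15849477128284412 43.889949917793274 [ 5.50525178 13.36605389  3.09641561] [ 2.18867559 -0.74356318  0.90703908] [ 0.55034282 -0.08965264  0.10217148] 83.43961911287121
```

Call:
jog_arm --pt "0.6 0 0 0 0" --pt "0.6 0 0 0 0" --pt "0.6 0 0 0 0" --pt "0.6 0 0 -0.03 0" --pt "0.6 0 0 -0.03 0" --pt "0.6 0 0 -0.03 0"

```text
t: 8.12
tool_pos: [0.5476, -0.0923, 0.192]
orientation: [-0.0, 0.747, 0.665, -0.0]
wrist_force: [0.2, -0.5, 0.1]
opening: 0.598
grasp_force: 0.0
```

```bash
python3 - <<'E'
from h import *
go((.691,.115,.101),138)
E
```

```text
t 8.12 pos [ 0.5476 -0.0923  0.192 ] yaw 83.4 j6 -0.18 | spin -0.953 (or 5.33 ) shift [0.0321, 0.2499, 0.091]
```

Call:
jog_arm --pt "0.6 0 0 0 -0.159" --pt "0.6 0 0 0 -0.159" --pt "0.6 0 0 0 -0.159" --pt "0.6 0 0 0 -0.159" --pt "0.6 0 0 0 -0.159" --pt "0.6 0 0 0 -0.159" --pt "0.6 0.004 0.0312 0 0" --pt "0.6 0.004 0.0312 0 0" --pt "0.6 0.004 0.0312 0 0" --pt "0.6 0.004 0.0312 0 0" --pt "0.6 0.004 0.0312 0 0" --pt "0.6 0.004 0.0312 0 0" --pt "0.6 0.004 0.0312 0 0" --pt "0.6 0.004 0.0312 0 0" --pt "0.6 0 0 0 0"

```text
t: 10.0
tool_pos: [0.6919, 0.1166, 0.1908]
orientation: [0.0, 0.357, 0.934, 0.0]
wrist_force: [-0.0, -0.6, -0.8]
opening: 0.6
grasp_force: 0.0
```

Call:
jog_arm --pt "0.6 0 0 0.025 0" --pt "0.6 0 0 0.025 0" --pt "0.6 0 0 0.025 0" --pt "0.6 0 0 0.015 0" --pt "0.0 0 0 0 0" --pt "0.0 0 0 0 0" --pt "0.0 0 0 0 0" --pt "0.0 0 0 0 0"

```text
t: 11.0
tool_pos: [0.6925, 0.1158, 0.1025]
orientation: [0.001, 0.358, 0.934, 0.001]
wrist_force: [4.4, 3.7, -1.2]
opening: 0.157
grasp_force: 35.8
```

```bash
python3 - <<'E'
from h import *
o=get_obs();print(o["opening"],o["grasp_force"],o["wrist_force"],o["moment"],o["tool_pos"],np.degrees(yaw(o)))
E
```

```text
0.15706461984363895 35.75462222099304 [ 4.35418596  3.73796827 -1.18424244] [ 0.45735554 -0.48961116 -0.05048697] [0.69254378 0.11582006 0.10251412] 138.06880716050452
```

Call:
jog_arm --pt "0 0 0 0 0.15" --pt "0 0 0 0 0.15" --pt "0 0 0 0 0.15" --pt "0 0 0 0 0.15" --pt "0 0 0 0 0.15" --pt "0 0 0 0 0.15" --pt "0 0 0 0 0.15" --pt "0 0 0 0 0.15" --pt "0 0 0 0 0.15" --pt "0 0 0 0 0.15" --pt "0 0 0 0 0.15" --pt "0 0 0 0 0.15" --pt "0 0 0 0 0.15" --pt "0 0 0 0 0.05" --pt "0 0 0 0 0"

```text
t: 12.88
tool_pos: [0.6941, 0.1157, 0.1026]
orientation: [0.0, 0.979, 0.204, 0.003]
wrist_force: [7.0, 3.4, -3.9]
opening: 0.16
grasp_force: 45.1
```

```bash
python3 - <<'E'
from h import *
o=get_obs();print(o["opening"],o["grasp_force"],o["wrist_force"],o["moment"],o["tool_pos"],np.degrees(yaw(o)))
E
```

```text
0.15964100463205982 45.14248967170715 [ 7.0120771   3.35555459 -3.89939276] [ 0.58923476 -1.02969443  0.97621817] [0.69410252 0.11568831 0.10255935] 23.581217833269427
```

Call:
jog_arm --pt "0.6 0 0 0 0" --pt "0.6 0 0 0 0" --pt "0.6 0 0 0 0" --pt "0.6 0 0 -0.03 0" --pt "0.6 0 0 -0.03 0" --pt "0.6 0 0 -0.03 0"

```text
t: 13.62
tool_pos: [0.6906, 0.115, 0.1921]
orientation: [-0.0, 0.979, 0.203, -0.0]
wrist_force: [-0.4, 0.9, -0.2]
opening: 0.6
grasp_force: 0.0
```

```bash
python3 - <<'E'
from h import *
go((.441,.1355,.101),73)
E
```

```text
t 13.62 pos [0.6906 0.115  0.1921] yaw 23.5 j6 1.23 | spin -0.864 (or 5.42 ) shift [-0.0534, -0.2447, 0.0911]
```

Call:
jog_arm --pt "0.6 0 0 0 -0.173" --pt "0.6 0 0 0 -0.173" --pt "0.6 0 0 0 -0.173" --pt "0.6 0 0 0 -0.173" --pt "0.6 0 0 0 -0.173" --pt "0.6 -0.0067 -0.0306 0 0" --pt "0.6 -0.0067 -0.0306 0 0" --pt "0.6 -0.0067 -0.0306 0 0" --pt "0.6 -0.0067 -0.0306 0 0" --pt "0.6 -0.0067 -0.0306 0 0" --pt "0.6 -0.0067 -0.0306 0 0" --pt "0.6 -0.0067 -0.0306 0 0" --pt "0.6 -0.0067 -0.0306 0 0" --pt "0.6 0 0 0 0"

```text
t: 15.38
tool_pos: [0.4382, 0.1352, 0.1912]
orientation: [-0.001, 0.803, 0.595, -0.001]
wrist_force: [0.5, 0.4, -1.1]
opening: 0.596
grasp_force: 0.0
```

Call:
jog_arm --pt "0.6 0 0 0.025 0" --pt "0.6 0 0 0.025 0" --pt "0.6 0 0 0.025 0" --pt "0.6 0 0 0.015 0" --pt "0.0 0 0 0 0" --pt "0.0 0 0 0 0" --pt "0.0 0 0 0 0" --pt "0.0 0 0 0 0"

```text
t: 16.38
tool_pos: [0.4428, 0.1353, 0.102]
orientation: [0.001, 0.804, 0.595, 0.001]
wrist_force: [4.5, -1.5, -2.2]
opening: 0.158
grasp_force: 31.1
```

```bash
python3 - <<'E'
from h import *
o=get_obs();print(o["opening"],o["grasp_force"],o["wrist_force"],o["moment"],o["tool_pos"],np.degrees(yaw(o)),o["joint_pos"][5])
E
```

```text
0.15837363110542918 31.087286174297333 [ 4.52720255 -1.54828167 -2.23916924] [-0.31274493 -0.53975407  0.01492415] [0.44275501 0.13527619 0.10201435] 73.05436942498702 0.4435179214922033
```

Call:
jog_arm --pt "0 0 0 0 0.15" --pt "0 0 0 0 0.15" --pt "0 0 0 0 0.15" --pt "0 0 0 0 0.15" --pt "0 0 0 0 0.15" --pt "0 0 0 0 0.15" --pt "0 0 0 0 0.15" --pt "0 0 0 0 0.15" --pt "0 0 0 0 0.15" --pt "0 0 0 0 0.15" --pt "0 0 0 0 0.15" --pt "0 0 0 0 0.15" --pt "0 0 0 0 0.12" --pt "0 0 0 0 0"

```text
t: 18.12
tool_pos: [0.4422, 0.1364, 0.1021]
orientation: [-0.001, 0.949, -0.317, 0.001]
wrist_force: [1.9, 3.9, -0.9]
opening: 0.158
grasp_force: 47.9
```

```bash
python3 - <<'E'
from h import *
o=get_obs();print(o["opening"],o["grasp_force"],o["wrist_force"],o["moment"],o["tool_pos"],np.degrees(yaw(o)))
E
```

```text
0.15761317300566735 47.869269456284655 [ 1.90653258  3.932913   -0.91176715] [ 0.80641091 -0.32605956  1.0626751 ] [0.44221202 0.13643017 0.10207205] -36.932704197906226
```

Call:
jog_arm --pt "0.8 0 0 0 0" --pt "0.8 0 0 0 0" --pt "0.8 0 0 0 0" --pt "0.8 0 0 -0.03 0" --pt "0.8 0 0 -0.03 0" --pt "0.8 0 0 -0.03 0" --pt "0.8 0 0 -0.03 0"

```text
t: 19.0
tool_pos: [0.4408, 0.1352, 0.2223]
orientation: [0.0, 0.948, -0.317, -0.0]
wrist_force: [0.8, -0.1, -0.4]
opening: 0.8
grasp_force: 0.0
```

```bash
python3 - <<'E'
from h import *
f=shot("top"); g=shot("side")
im=f["pixels"][:,:,::-1]; im2=g["pixels"][:,:,::-1]
cv2.imwrite("pics/t2.png",np.vstack([cv2.resize(im[110:280,250:510],(780,510),interpolation=cv2.INTER_CUBIC)]))
for nm,lo,hi in (("orange",(5,180,90),(18,255,255)),("red",(0,180,90),(4,255,255))):
    for h,F,box in(("top",f,(360,100,540,280)),("side",g,(290,110,400,180))):
        for s,c,p in blobs(F,lo,hi,box): print(nm,h,s,c.round(1),ray(F,c,0.02).round(3))
# paddle grip black and foot, cork in both views
for h,F,box in(("top",f,(165,190,225,245)),("side",g,(270,290,345,385))):
    for nm,lo,hi in(("cork",(5,60,60),(18,200,220)),("orange",(3,190,90),(14,255,255)),("black",(0,0,0),(180,255,45))):
        for s,c,p in blobs(F,lo,hi,box): print(nm,h,s,c.round(1),cv2.boundingRect(p))
E
```

```text
orange top 69 [380.5 165. ] [ 0.623 -0.113]
orange top 194 [419.5 182.2] [ 0.577 -0.217]
orange side 46 [304.4 159.2] [ 0.594 -0.219]
red top 194 [477.6 231.9] [ 0.447 -0.368]
cork top 518 [189. 218.] (176, 201, 30, 37)
black top 10 [208.2 241.1] (208, 237, 2, 8)
cork side 1578 [307.3 356.6] (283, 333, 49, 46)
orange side 308 [304.5 349.5] (294, 338, 22, 22)
black side 418 [304.  321.4] (296, 306, 17, 32)
```

View pics/t2.png

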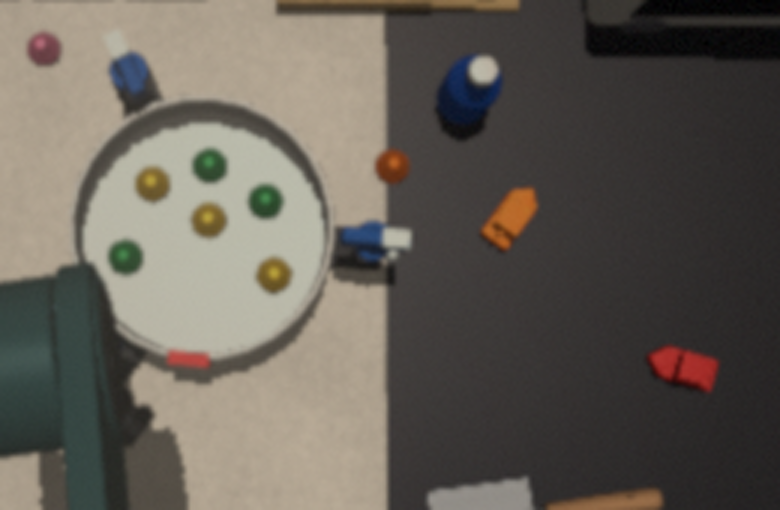

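The first picture after the knobs shows knobs 1 and 3 with their white ends pointing outward. The orange boat was knocked to (419,182), while the red boat is still at (478,232).

```bash
cat >> h.py <<'E'
TUB=np.array([.560,.0529]); TY=-0.0824
def intub(p):
    d=np.asarray(p)-TUB; c,s=np.cos(TY),np.sin(TY); return np.array([c*d[0]+s*d[1],-s*d[0]+c*d[1]])
def world(p):
    c,s=np.cos(TY),np.sin(TY); return TUB+np.array([c*p[0]-s*p[1],s*p[0]+c*p[1]])
def boat(f,lo,hi,box):
    s,c,p=max(blobs(f,lo,hi,box),key=lambda b:b[0])
    w=np.array([ray(f,q,.02) for q in p],np.float32)
    m,e=cv2.PCACompute(w,None)[:2]
    u=e[0]; pr=(w-m)@u; pq=(w-m)@e[1]
    if (pr**3).mean()<0: u=-u; pr=-pr   # tail toward pointed bow
    return m[0],np.degrees(np.arctan2(u[1],u[0])),pr.min(),pr.max(),np.ptp(pq)
OR=((5,180,90),(18,255,255)); RED=((0,180,90),(4,255,255))
E
python3 - <<'E'
from h import *
f=shot("top")
print("orange",boat(f,*OR,(400,150,470,210)));print("red",boat(f,*RED,(450,210,510,260)))
for nm,lo,hi in(("g",(50,100,40),(85,255,255)),("y",(18,120,80),(30,255,255))):
    for s,c,p in blobs(f,lo,hi,(270,140,365,240)): print(nm,s,(intub(ray(f,c,.045))*1000).round())
go((.447,-.368,.15),0)
E
```

```text
orange (array([ 0.5773804 , -0.21693447], dtype=float32), np.float32(-37.051025), np.float32(-0.026745211), np.float32(0.03012071), np.float32(0.026459303))
red (array([ 0.44676855, -0.3673135 ], dtype=float32), np.float32(73.98261), np.float32(-0.026868608), np.float32(0.030837184), np.float32(0.025846789))
g 16 [64.  2.]
g 37 [ 35. -50.]
g 21 [-24.  70.]
y 74 [39. 50.]
y 71 [12. -2.]
y 75 [-31. -63.]
t 19.15 pos [0.4422 0.1354 0.2227] yaw -37.0 j6 2.36 | spin -0.645 (or 5.64 ) shift [0.0048, 0.5034, 0.0727]
```

```bash
python3 - <<'E'
from h import *
go((.5738,-.2142,.07)); print(world((-.014,-.030)),world((-.012,.032)))
E
```

```text
t 19.15 pos [0.4422 0.1354 0.2227] yaw -37.0 j6 2.36 | spin -0.0 (or -0.0 ) shift [0.3154, 0.2002, 0.1527]
[0.5435783  0.02415408] [0.55067453 0.08577911]
```

Call:
jog_arm --pt "0.8 0.0315 0.02 0 0" --pt "0.8 0.0315 0.02 0 0" --pt "0.8 0.0315 0.02 0 0" --pt "0.8 0.0315 0.02 0 0" --pt "0.8 0.0315 0.02 0 0" --pt "0.8 0.0315 0.02 0 0" --pt "0.8 0.0315 0.02 0 0" --pt "0.8 0.0315 0.02 0 0" --pt "0.8 0.0315 0.02 0 0" --pt "0.8 0.0315 0.02 0 0" --pt "0.8 0 0 0.04 0" --pt "0.8 0 0 0.04 0" --pt "0.8 0 0 0.04 0" --pt "0.8 0 0 0.03 0" --pt "0.8 0 0 0 0"

```text
t: 21.02
tool_pos: [0.5694, -0.2124, 0.0676]
orientation: [-0.001, 0.948, -0.317, -0.004]
wrist_force: [0.3, 0.6, 0.7]
opening: 0.802
grasp_force: 0.0
```

```bash
python3 - <<'E'
from h import *
go((.5738,-.2142,.006))
g=shot("side")
for s,c,p in blobs(g,*OR,(270,110,400,180)): print(s,c,cv2.boundingRect(p),ray(g,c,.02))
E
```

```text
t 21.02 pos [ 0.5694 -0.2124  0.0676] yaw -37.0 j6 1.75 | spin -0.0 (or -0.0 ) shift [0.0046, -0.0012, 0.0616]
47 [304.44680851 159.17021277] (302, 154, 7, 12) [ 0.5934934  -0.21922289]
```

Call:
jog_arm --pt "0.8 0.0046 -0.001 0.02 0" --pt "0.8 0 0 0.02 0" --pt "0.8 0 0 0.015 0" --pt "0.8 0 0 0.0065 0" --pt "0.8 0 0 0 0" --pt "0 0 0 0 0" --pt "0 0 0 0 0" --pt "0 0 0 0 0" --pt "0 0 0 0 0" --pt "0 0 0 0 0"

```text
t: 22.32
tool_pos: [0.5774, -0.2161, 0.0106]
orientation: [0.0, 0.948, -0.317, 0.001]
wrist_force: [-0.8, -0.1, 5.9]
opening: 0.314
grasp_force: 29.8
```

Call:
jog_arm --pt "0 0 0 -0.02 0" --pt "0 0 0 -0.03 0" --pt "0 0 0 -0.03 0" --pt "0 0 0 -0.03 0" --pt "0 0 0 -0.03 0" --pt "0 0 0 -0.03 0" --pt "0 0 0 0 0"

```text
t: 23.2
tool_pos: [0.5785, -0.2167, 0.1823]
orientation: [0.0, 0.948, -0.317, 0.003]
wrist_force: [0.4, -0.3, -0.4]
opening: 0.315
grasp_force: 29.8
```

```bash
python3 - <<'E'
from h import *
go((.5436,.0242,.055))
E
```

```text
t 23.2 pos [ 0.5785 -0.2167  0.1823] yaw -37.0 j6 1.75 | spin -0.0 (or -0.0 ) shift [-0.1727, -0.1714, 0.1273]
```

Call:
jog_arm --pt "0 -0.0216 -0.0214 0 0" --pt "0 -0.0216 -0.0214 0 0" --pt "0 -0.0216 -0.0214 0 0" --pt "0 -0.0216 -0.0214 0 0" --pt "0 -0.0216 -0.0214 0 0" --pt "0 -0.0216 -0.0214 0 0" --pt "0 -0.0216 -0.0214 0 0" --pt "0 -0.0216 -0.0214 0 0" --pt "0 0 0 0 0" --pt "0 0 0 0.03 0" --pt "0 0 0 0.03 0" --pt "0 0 0 0.03 0" --pt "0 0 0 0.025 0" --pt "0 0 0 0.007 0" --pt "0 0 0 0 0"

```text
t: 25.08
tool_pos: [0.5415, 0.0244, 0.0574]
orientation: [0.0, 0.948, -0.317, -0.001]
wrist_force: [0.4, -0.4, 0.1]
opening: 0.318
grasp_force: 29.8
```

Call:
jog_arm --pt "0.5 0 0 0 0" --pt "0.6 0 0 0 0" --pt "0.6 0 0 0 0" --pt "0.6 0 0 -0.03 0" --pt "0.6 0 0 -0.04 0" --pt "0.6 0 0 -0.04 0" --pt "0.6 0 0 -0.04 0"

```text
t: 25.95
tool_pos: [0.5416, 0.0249, 0.2095]
orientation: [-0.0, 0.948, -0.317, 0.0]
wrist_force: [0.4, -0.1, 0.4]
opening: 0.598
grasp_force: 0.0
```

```bash
python3 - <<'E'
from h import *
go((.4456,-.3716,.07),74)
E
```

```text
t 25.95 pos [0.5416 0.0249 0.2095] yaw -37.0 j6 2.13 | spin -1.937 (or 4.35 ) shift [-0.4076, 0.017, 0.1395]
```

Call:
jog_arm --pt "0.8 0 0 0 -0.176" --pt "0.8 0 0 0 -0.176" --pt "0.8 0 0 0 -0.176" --pt "0.8 0 0 0 -0.176" --pt "0.8 0 0 0 -0.176" --pt "0.8 0 0 0 -0.176" --pt "0.8 0 0 0 -0.176" --pt "0.8 0 0 0 -0.176" --pt "0.8 0 0 0 -0.176" --pt "0.8 0 0 0 -0.176" --pt "0.8 0 0 0 -0.176" --pt "0.8 0 0 0 0"

```text
t: 27.45
tool_pos: [0.5417, 0.0249, 0.2081]
orientation: [0.0, 0.799, 0.601, 0.0]
wrist_force: [0.6, 0.3, 0.8]
opening: 0.796
grasp_force: 0.0
```

Call:
jog_arm --pt "0.8 -0.0408 0.0017 0 0" --pt "0.8 -0.0408 0.0017 0 0" --pt "0.8 -0.0408 0.0017 0 0" --pt "0.8 -0.0408 0.0017 0 0" --pt "0.8 -0.0408 0.0017 0 0" --pt "0.8 -0.0408 0.0017 0 0" --pt "0.8 -0.0408 0.0017 0 0" --pt "0.8 -0.0408 0.0017 0 0" --pt "0.8 -0.0408 0.0017 0 0" --pt "0.8 -0.0408 0.0017 0 0" --pt "0.8 0 0 0.04 0" --pt "0.8 0 0 0.04 0" --pt "0.8 0 0 0.04 0" --pt "0.8 0 0 0.015 0" --pt "0.8 0 0 0 0"

```text
t: 29.32
tool_pos: [0.4451, -0.3716, 0.0724]
orientation: [-0.001, 0.799, 0.601, -0.0]
wrist_force: [0.6, 0.3, 0.7]
opening: 0.8
grasp_force: 0.0
```

```bash
python3 - <<'E'
from h import *
go((.4456,-.3716,.007))
f=shot("top")
cv2.imwrite("pics/t3.png",cv2.resize(f["pixels"][140:270,250:510,::-1],(780,390),interpolation=cv2.INTER_CUBIC))
g=shot("side")
for s,c,p in blobs(g,*RED,(300,110,400,180)): print(s,c,cv2.boundingRect(p),ray(g,c,.02))
E
```

```text
t 29.32 pos [ 0.4451 -0.3716  0.0724] yaw 73.9 j6 -0.53 | spin -0.0 (or -0.0 ) shift [0.0001, 0.0005, 0.0654]
10 [357.9 132.5] (355, 130, 7, 5) [ 0.44852218 -0.39081705]
53 [355.60377358 140.67924528] (352, 137, 9, 9) [ 0.45139714 -0.34285821]
```

View pics/t3.png

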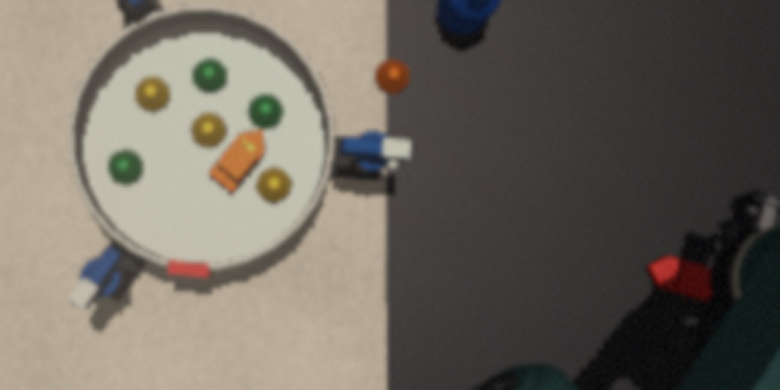

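The orange boat lies flat in the tub at crop (238,160), between the beads. Knob 2 now points outward, and the red boat at (680,278) is still between the fingers.

Call:
jog_arm --pt "0.8 0 0 0.025 0" --pt "0.8 0 0 0.02 0" --pt "0.8 0 0 0.012 0" --pt "0.8 0 0 0.006 0" --pt "0.8 0 0 0 0" --pt "0 0 0 0 0" --pt "0 0 0 0 0" --pt "0 0 0 0 0" --pt "0 0 0 0 0" --pt "0 0 0 0 0"

```text
t: 30.68
tool_pos: [0.4457, -0.3723, 0.0104]
orientation: [0.0, 0.799, 0.602, 0.0]
wrist_force: [-0.8, -0.3, 6.4]
opening: 0.313
grasp_force: 29.7
```

Call:
jog_arm --pt "0 0 0 -0.02 0" --pt "0 0 0 -0.03 0" --pt "0 0 0 -0.03 0" --pt "0 0 0 -0.03 0" --pt "0 0 0 -0.03 0" --pt "0 0 0 -0.03 0" --pt "0 0 0 0 0"

```text
t: 31.55
tool_pos: [0.4466, -0.3732, 0.182]
orientation: [0.002, 0.799, 0.602, 0.0]
wrist_force: [-0.8, 0.4, -0.9]
opening: 0.312
grasp_force: 29.9
```

```bash
python3 - <<'E'
from h import *
go((.546,.085,.055),22)
E
```

```text
t 31.55 pos [ 0.4466 -0.3732  0.182 ] yaw 74.0 j6 -0.53 | spin 0.907 (or -5.38 ) shift [0.2638, -0.3876, 0.127]
```

Call:
jog_arm --pt "0 0 0 0 0.1815" --pt "0 0 0 0 0.1815" --pt "0 0 0 0 0.1815" --pt "0 0 0 0 0.1815" --pt "0 0 0 0 0.1815" --pt "0 0.022 -0.0323 0 0" --pt "0 0.022 -0.0323 0 0" --pt "0 0.022 -0.0323 0 0" --pt "0 0.022 -0.0323 0 0" --pt "0 0.022 -0.0323 0 0" --pt "0 0.022 -0.0323 0 0" --pt "0 0.022 -0.0323 0 0" --pt "0 0.022 -0.0323 0 0" --pt "0 0.022 -0.0323 0 0" --pt "0 0.022 -0.0323 0 0" --pt "0 0.022 -0.0323 0 0" --pt "0 0.022 -0.0323 0 0" --pt "0 0 0 0 0"

```text
t: 33.8
tool_pos: [0.5447, 0.0885, 0.1783]
orientation: [-0.001, 0.981, 0.192, -0.001]
wrist_force: [-0.0, -0.2, -0.2]
opening: 0.316
grasp_force: 29.9
```

```bash
python3 - <<'E'
from h import *
go((.546,.085,.055))
E
```

```text
t 33.8 pos [0.5447 0.0885 0.1783] yaw 22.1 j6 1.22 | spin -0.0 (or -0.0 ) shift [-0.0001, 0.0037, 0.1233]
```

Call:
jog_arm --pt "0 0 0 0.03 0" --pt "0 0 0 0.03 0" --pt "0 0 0 0.03 0" --pt "0 0 0 0.025 0" --pt "0 0 0 0.01 0" --pt "0 0 0 0 0"

```text
t: 34.55
tool_pos: [0.5444, 0.0857, 0.054]
orientation: [-0.0, 0.982, 0.19, -0.001]
wrist_force: [-0.2, -0.2, -0.3]
opening: 0.313
grasp_force: 29.9
```

Call:
jog_arm --pt "0.5 0 0 0 0" --pt "0.6 0 0 0 0" --pt "0.6 0 0 0 0" --pt "0.6 0 0 -0.03 0" --pt "0.6 0 0 -0.04 0" --pt "0.6 0 0 -0.04 0" --pt "0.6 0 0 -0.04 0" --pt "0.6 0 0 -0.04 0"

```text
t: 35.55
tool_pos: [0.545, 0.0863, 0.2465]
orientation: [-0.0, 0.982, 0.191, 0.0]
wrist_force: [0.3, 0.3, -0.1]
opening: 0.597
grasp_force: 0.0
```

```bash
python3 - <<'E'
from h import *
f=shot("top");g=shot("side")
a=cv2.resize(f["pixels"][190:245,165:225,::-1],(400,367),interpolation=cv2.INTER_CUBIC)
b=cv2.resize(g["pixels"][295:385,265:355,::-1],(367,367),interpolation=cv2.INTER_CUBIC)
cv2.imwrite("pics/pad.png",np.hstack([a,b]))
for h,F,box in(("top",f,(165,190,225,245)),("side",g,(270,290,345,385))):
    for nm,lo,hi in(("cork",(5,60,60),(18,200,220)),("orange",(3,190,90),(14,255,255)),("black",(0,0,0),(180,255,60))):
        for s,c,p in blobs(F,lo,hi,box):
            print(nm,h,s,c.round(1),cv2.boundingRect(p),cv2.minAreaRect(p), ray(F,c,.003).round(4))
E
```

```text
cork top 888 [194.4 219.4] (176, 201, 35, 36) ((193.0, 218.5), (35.0, 34.0), 90.0) [0.475 0.39 ]
black top 53 [186.7 216.5] (183, 212, 9, 9) ((186.8275909423828, 216.9310302734375), (7.056422710418701, 8.541985511779785), 21.801410675048828) [0.4827 0.4113]
cork side 1563 [307.4 356.6] (283, 333, 49, 46) ((307.3479919433594, 355.66400146484375), (44.005821228027344, 48.209632873535156), 79.69515228271484) [0.4748 0.3984]
orange side 305 [304.3 349.7] (294, 338, 21, 22) ((304.0, 348.5), (21.0, 20.0), 90.0) [0.4834 0.3848]
black side 429 [303.9 321.6] (295, 306, 18, 33) ((303.5, 322.0), (32.0, 17.0), 90.0) [0.496  0.3214]
```

View pics/pad.png

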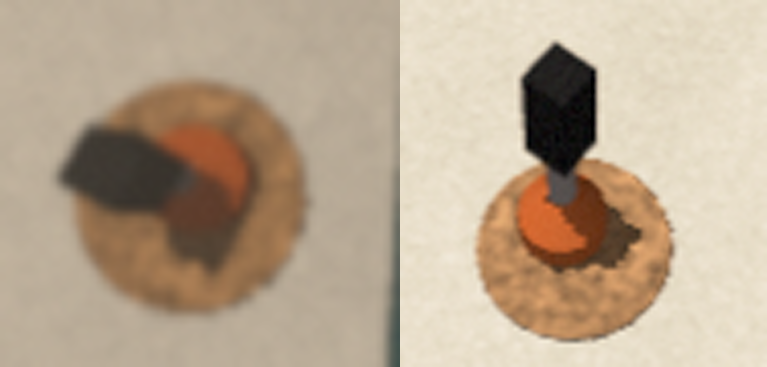

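```bash
python3 - <<'E'
from h import *
f=shot("top");g=shot("side")
L=lambda a,b:(165+a/6.667-.5,190+b/6.667-.5); R=lambda a,b:(265+(a-400)/4.08-.5,295+b/4.08-.5)
print("mat",ray(f,L(191,196),.003),ray(g,R(575,249),.003))
print("grip top",ray(f,L(105,169),.135),ray(g,R(559,76),.135))
c=[ray(g,R(*p),.135) for p in((557,42),(522,80),(563,112),(597,70))]
for i in range(4):
    d=c[(i+1)%4]-c[i];print(c[i].round(4),np.linalg.norm(d).round(4),np.degrees(np.arctan2(d[1],d[0])).round(1))
d=ray(f,L(58,180),.135)-ray(f,L(95,122),.135);print(np.linalg.norm(d),np.degrees(np.arctan2(d[1],d[0])))
print("foot",ray(f,L(205,177),.012))
go((.49,.385,.2),55)
cv2.imwrite("pics/tub4.png",cv2.resize(f["pixels"][140:240,260:370,::-1],(660,600),interpolation=cv2.INTER_CUBIC))
E
```

```text
mat [0.47633734 0.39330432] [0.47511758 0.39620095]
grip top [0.48289562 0.38502274] [0.48265231 0.3885438 ]
[0.4868 0.3712] 0.0249 62.3
[0.4984 0.3932] 0.0245 147.9
[0.4776 0.4062] 0.0259 -115.1
[0.4666 0.3828] 0.0233 -29.9
0.0250043695741015 148.6363986786682
foot [0.48384906 0.38505757]
t 35.75 pos [0.5456 0.0863 0.2458] yaw 22.0 j6 1.22 | spin -0.576 (or 5.71 ) shift [0.2128, -0.2169, 0.0458]
```

View pics/tub4.png

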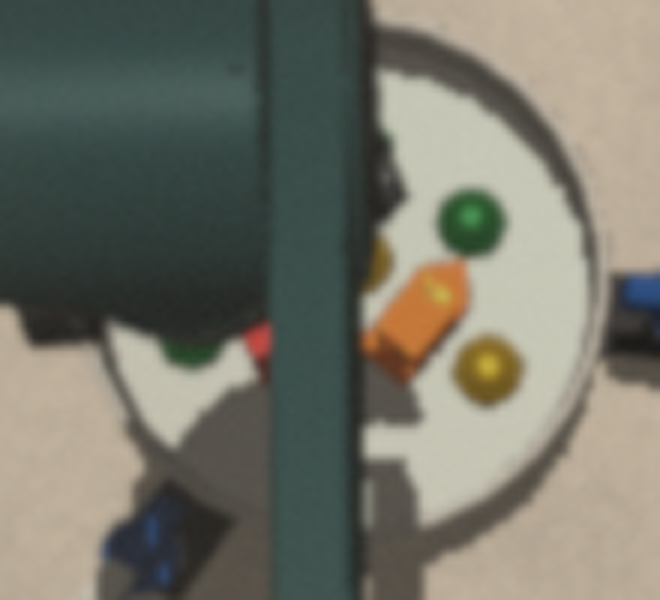

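Red boat (258,345), orange boat (420,325) and the beads are all inside the tub, so step 1 should be met. The paddle grip is at (0.483,0.386), turned about 60°. The mat's centre is at (0.476,0.395).

Call:
jog_arm --pt "0.7 0 0 0 -0.166" --pt "0.7 0 0 0 -0.166" --pt "0.7 0 0 0 -0.166" --pt "0.7 0 0 0 -0.166" --pt "0.7 0 0 0 0" --force 90

```text
t: 36.38
tool_pos: [0.5441, 0.0862, 0.2432]
orientation: [-0.001, 0.866, 0.499, -0.001]
wrist_force: [-0.1, 0.2, -0.4]
opening: 0.701
grasp_force: 0.0
```

```bash
python3 - <<'E'
from h import *
go((.4832,.3862,.083))
E
```

```text
t 36.38 pos [0.5441 0.0862 0.2432] yaw 59.9 j6 0.56 | spin -0.0 (or -0.0 ) shift [0.2291, -0.2031, 0.1602]
```

Call:
jog_arm --pt "0.7 0.0229 -0.0203 0 0" --pt "0.7 0.0229 -0.0203 0 0" --pt "0.7 0.0229 -0.0203 0 0" --pt "0.7 0.0229 -0.0203 0 0" --pt "0.7 0.0229 -0.0203 0 0" --pt "0.7 0.0229 -0.0203 0 0" --pt "0.7 0.0229 -0.0203 0 0" --pt "0.7 0.0229 -0.0203 0 0" --pt "0.7 0.0229 -0.0203 0 0" --pt "0.7 0.0229 -0.0203 0 0" --pt "0.7 0 0 0.03 0" --pt "0.7 0 0 0.03 0" --pt "0.7 0 0 0 0"

```text
t: 38.0
tool_pos: [0.4815, 0.3847, 0.1816]
orientation: [0.0, 0.867, 0.499, -0.004]
wrist_force: [-0.2, -0.9, 0.4]
opening: 0.698
grasp_force: 0.0
```

```bash
python3 - <<'E'
from h import *
go((.4832,.3862,.083))
f=shot("top");g=shot("side")
a=cv2.resize(f["pixels"][190:245,165:225,::-1],(400,367),interpolation=cv2.INTER_CUBIC)
b=cv2.resize(g["pixels"][255:385,245:375,::-1],(367,367),interpolation=cv2.INTER_CUBIC)
cv2.imwrite("pics/pad2.png",np.hstack([a,b]))
E
```

```text
t 38.0 pos [0.4815 0.3847 0.1816] yaw 59.9 j6 1.09 | spin -0.0 (or -0.0 ) shift [0.0022, 0.0007, 0.0986]
```

View pics/pad2.png

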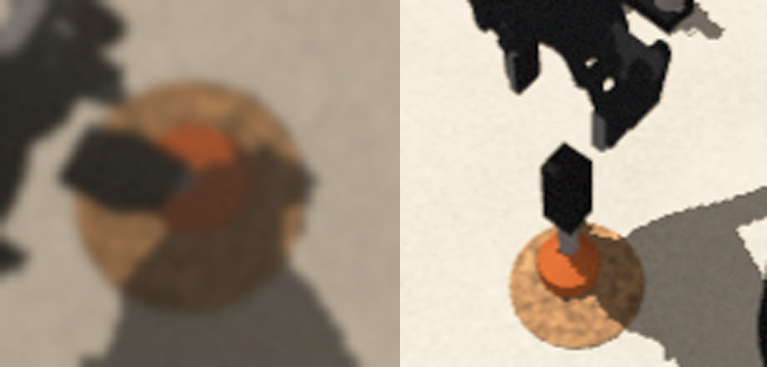

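The fingers at (520,80) and (603,130) straddle the grip at (567,190), so I can descend and close.

Call:
jog_arm --pt "0.7 0.001 0 0.025 0" --pt "0.7 0 0 0.025 0" --pt "0.7 0 0 0.025 0" --pt "0.7 0 0 0.016 0" --pt "0.7 0 0 0.008 0" --pt "0.7 0 0 0 0" --pt "0 0 0 0 0" --pt "0 0 0 0 0" --pt "0 0 0 0 0" --pt "0 0 0 0 0" --pt "0 0 0 0 0" --pt "0 0 0 0 0"

```text
t: 39.6
tool_pos: [0.485, 0.3875, 0.0868]
orientation: [-0.0, 0.866, 0.5, 0.001]
wrist_force: [-1.5, 1.0, 6.3]
opening: 0.267
grasp_force: 88.1
```

```bash
python3 - <<'E'
from h import *
go((.4832,.3862,.083));o=get_obs();print(o["opening"],o["grasp_force"],o["wrist_force"],o["moment"])
E
```

```text
t 39.6 pos [0.485  0.3875 0.0868] yaw 60.0 j6 1.09 | spin -0.0 (or -0.0 ) shift [-0.002, -0.0009, 0.0038]
0.2669491488829606 88.1161093711853 [-1.4659308   0.98366415  6.30493371] [ 0.06834867  0.19229285 -0.04605167]
```

Call:
jog_arm --pt "0 0 0 -0.02 0" --pt "0 0 0 -0.03 0" --pt "0 0 0 -0.03 0" --pt "0 0 0 -0.03 0" --pt "0 0 0 -0.03 0" --pt "0 0 0 -0.03 0" --pt "0 0 0 0 0"

```text
t: 40.48
tool_pos: [0.4856, 0.3876, 0.2578]
orientation: [-0.0, 0.866, 0.5, 0.002]
wrist_force: [0.0, -0.7, -3.0]
opening: 0.27
grasp_force: 88.4
```

```bash
python3 - <<'E'
from h import *
f=shot("top")
cv2.imwrite("pics/tub5.png",cv2.resize(f["pixels"][140:240,260:370,::-1],(660,600),interpolation=cv2.INTER_CUBIC))
print("red",boat(f,*RED,(280,150,350,222)),"or",boat(f,*OR,(280,150,360,225)))
for nm,lo,hi in(("g",(50,100,40),(85,255,255)),("y",(18,120,80),(30,255,255)),("r",*RED),("o",*OR)):
    for s,c,p in blobs(f,lo,hi,(270,140,365,240)): print(nm,s,(intub(ray(f,c,.045))*1000).round())
w=world((-.07,.0));go((w[0]+.001,w[1]+.001,.1145))
E
```

```text
Traceback (most recent call last):
  File "h.py", line 28, in boat
    s,c,p=max(blobs(f,lo,hi,box),key=lambda b:b[0])
          ~~~^^^^^^^^^^^^^^^^^^^^^^^^^^^^^^^^^^^^^^
ValueError: max() iterable argument is empty
```

View pics/tub5.png

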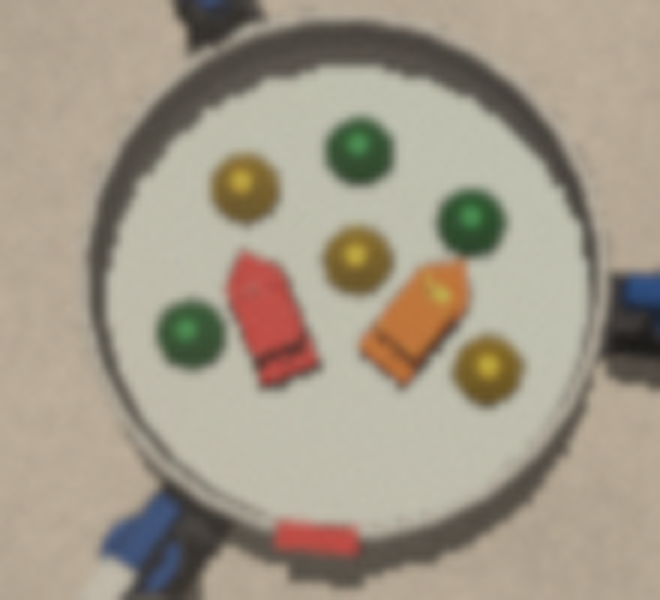

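Both boats lie flat: red at (270,320), orange at (420,325). The red-mark side around (330,455) is clear for the foot.

```bash
python3 - <<'E'
from h import *
w=world((-.07,.0));go((w[0]+.001,w[1]+.001,.1145))
# circle waypoints: tool-frame shifts per 15 deg at radius r, entry from (-.07,0)
def circ(r,a0,a1,n,start):
    a=yaw(); prev=np.array(start); out=[]
    for t in np.radians(np.linspace(a0,a1,n+1)[1:]):
        p=r*np.array([np.cos(t),np.sin(t)]); d=world(p)-world(prev); prev=p
        out.append((round(float(d[0]*np.cos(a)+d[1]*np.sin(a)),4),round(float(d[0]*np.sin(a)-d[1]*np.cos(a)),4)))
    return out
print(circ(.06,180,270,12,(-.06,0)));print(circ(.06,270,360,12,(0,-.06)));print(circ(.06,0,90,12,(.06,0)));print(circ(.06,90,180,12,(0,.06)))
E
```

```text
t 40.52 pos [0.4846 0.3869 0.2559] yaw 60.0 j6 1.09 | spin -0.0 (or -0.0 ) shift [-0.2801, 0.1694, 0.1414]
[(-0.0069, 0.0038), (-0.0063, 0.0047), (-0.0056, 0.0055), (-0.0049, 0.0061), (-0.004, 0.0067), (-0.0031, 0.0072), (-0.0022, 0.0075), (-0.0012, 0.0078), (-0.0001, 0.0078), (0.0009, 0.0078), (0.0019, 0.0076), (0.0029, 0.0073)]
[(0.0038, 0.0069), (0.0047, 0.0063), (0.0055, 0.0056), (0.0061, 0.0049), (0.0067, 0.004), (0.0072, 0.0031), (0.0075, 0.0022), (0.0078, 0.0012), (0.0078, 0.0001), (0.0078, -0.0009), (0.0076, -0.0019), (0.0073, -0.0029)]
[(0.0069, -0.0038), (0.0063, -0.0047), (0.0056, -0.0055), (0.0049, -0.0061), (0.004, -0.0067), (0.0031, -0.0072), (0.0022, -0.0075), (0.0012, -0.0078), (0.0001, -0.0078), (-0.0009, -0.0078), (-0.0019, -0.0076), (-0.0029, -0.0073)]
[(-0.0038, -0.0069), (-0.0047, -0.0063), (-0.0055, -0.0056), (-0.0061, -0.0049), (-0.0067, -0.004), (-0.0072, -0.0031), (-0.0075, -0.0022), (-0.0078, -0.0012), (-0.0078, -0.0001), (-0.0078, 0.0009), (-0.0076, 0.0019), (-0.0073, 0.0029)]
```

Call:
jog_arm --pt "0 -0.028 0.0169 0 0" --pt "0 -0.028 0.0169 0 0" --pt "0 -0.028 0.0169 0 0" --pt "0 -0.028 0.0169 0 0" --pt "0 -0.028 0.0169 0 0" --pt "0 -0.028 0.0169 0 0" --pt "0 -0.028 0.0169 0 0" --pt "0 -0.028 0.0169 0 0" --pt "0 -0.028 0.0169 0 0" --pt "0 -0.028 0.0169 0 0" --pt "0 0 0 0 0" --pt "0 0 0 0.025 0" --pt "0 0 0 0.025 0" --pt "0 0 0 0.025 0" --pt "0 0 0 0 0"

```text
t: 42.4
tool_pos: [0.488, 0.0607, 0.1781]
orientation: [-0.002, 0.866, 0.5, -0.003]
wrist_force: [-0.1, 0.1, -3.0]
opening: 0.272
grasp_force: 88.4
```

```bash
python3 - <<'E'
from h import *
w=world((-.07,.0));go((w[0]+.001,w[1]+.001,.1145))
E
```

```text
t 42.4 pos [0.488  0.0607 0.1781] yaw 60.0 j6 0.51 | spin -0.0 (or -0.0 ) shift [0.0007, 0.0033, 0.0636]
```

Call:
jog_arm --pt "0 0.001 0.003 0.02 0" --pt "0 0 0 0.02 0" --pt "0 0 0 0.012 0" --pt "0 0 0 0.006 0" --pt "0 0 0 0.004 0" --pt "0 0 0 0 0" --pt "0 0 0 0 0"

```text
t: 43.28
tool_pos: [0.4943, 0.0593, 0.1193]
orientation: [0.0, 0.866, 0.5, 0.0]
wrist_force: [0.7, 0.6, -3.3]
opening: 0.272
grasp_force: 88.7
```

```bash
python3 - <<'E'
from h import *
w=world((-.07,.0));go((w[0]+.001,w[1]+.001,.1145));print(get_obs()["wrist_force"])
E
```

```text
t 43.27 pos [0.4943 0.0593 0.1193] yaw 60.0 j6 0.5 | spin -0.0 (or -0.0 ) shift [-0.0012, -0.0028, 0.0048]
[ 0.65642606  0.63805878 -3.32322657]
```

Call:
jog_arm --pt "0 -0.001 -0.002 0.002 0" --pt "0 0 0 0.002 0" --pt "0 0 0 0 0" --pt "0 0 0 0 0"

```text
t: 43.78
tool_pos: [0.4917, 0.0594, 0.1148]
orientation: [-0.0, 0.866, 0.5, 0.0]
wrist_force: [0.2, -0.3, -2.1]
opening: 0.27
grasp_force: 88.7
```

```bash
python3 - <<'E'
from h import *
o=get_obs();print(o["wrist_force"],o["tool_pos"],intub(o["tool_pos"][:2]))
E
```

```text
[ 0.24462453 -0.26790112 -2.0788943 ] [0.49172697 0.05944022 0.11483416] [-0.06857969  0.00089869]
```

Call:
jog_arm --pt "0 -0.0065 0.0044 0 0" --pt "0 -0.0059 0.0053 0 0" --pt "0 -0.0052 0.0061 0 0" --pt "0 -0.0045 0.0067 0 0" --pt "0 -0.0036 0.0073 0 0" --pt "0 -0.0027 0.0078 0 0" --pt "0 -0.0018 0.0081 0 0" --pt "0 -0.0008 0.0084 0 0" --pt "0 0.0003 0.0084 0 0" --pt "0 0.0013 0.0084 0 0" --pt "0 0.0023 0.0082 0 0" --pt "0 0.0033 0.0079 0 0" --pt "0 0 0 0 0"

```text
t: 45.4
tool_pos: [0.5562, -0.0048, 0.1149]
orientation: [0.0, 0.866, 0.5, 0.0]
wrist_force: [0.6, 0.3, -2.9]
opening: 0.269
grasp_force: 88.8
```

```bash
python3 - <<'E'
from h import *
o=get_obs();print(o["wrist_force"],o["moment"],o["tool_pos"],intub(o["tool_pos"][:2]))
E
```

```text
[ 0.63840572  0.31428962 -2.85907355] [ 0.05964672  0.0361078  -0.01324592] [ 0.55622744 -0.00477049  0.11489445] [ 0.00098692 -0.05778532]
```

Almost no resistance, so I continue with the next two quarters.

Call:
jog_arm --pt "0 0.0038 0.0069 0 0" --pt "0 0.0047 0.0063 0 0" --pt "0 0.0055 0.0056 0 0" --pt "0 0.0061 0.0049 0 0" --pt "0 0.0067 0.004 0 0" --pt "0 0.0072 0.0031 0 0" --pt "0 0.0075 0.0022 0 0" --pt "0 0.0078 0.0012 0 0" --pt "0 0.0078 0.0001 0 0" --pt "0 0.0078 -0.0009 0 0" --pt "0 0.0076 -0.0019 0 0" --pt "0 0.0073 -0.0029 0 0" --pt "0 0 0 0 0"

```text
t: 47.02
tool_pos: [0.6148, 0.0481, 0.114]
orientation: [-0.001, 0.866, 0.501, -0.006]
wrist_force: [-10.9, -7.3, 5.3]
opening: 0.267
grasp_force: 90.1
```

Call:
jog_arm --pt "0 0.0069 -0.0038 0 0" --pt "0 0.0063 -0.0047 0 0" --pt "0 0.0056 -0.0055 0 0" --pt "0 0.0049 -0.0061 0 0" --pt "0 0.004 -0.0067 0 0" --pt "0 0.0031 -0.0072 0 0" --pt "0 0.0022 -0.0075 0 0" --pt "0 0.0012 -0.0078 0 0" --pt "0 0.0001 -0.0078 0 0" --pt "0 -0.0009 -0.0078 0 0" --pt "0 -0.0019 -0.0076 0 0" --pt "0 -0.0029 -0.0073 0 0" --pt "0 0 0 0 0"

```text
t: 48.65
tool_pos: [0.564, 0.1148, 0.1148]
orientation: [-0.0, 0.866, 0.5, -0.0]
wrist_force: [0.8, 1.0, -2.8]
opening: 0.269
grasp_force: 89.1
```

```bash
python3 - <<'E'
from h import *
o=get_obs();print(o["wrist_force"],o["moment"],o["tool_pos"],intub(o["tool_pos"][:2]))
E
```

```text
[ 0.79878224  1.01351985 -2.77260354] [ 0.01896839 -0.07645513  0.01441117] [0.56395182 0.1148223  0.11475844] [-0.00115822  0.06203746]
```

Call:
jog_arm --pt "0 -0.0038 -0.0069 0 0" --pt "0 -0.0047 -0.0063 0 0" --pt "0 -0.0055 -0.0056 0 0" --pt "0 -0.0061 -0.0049 0 0" --pt "0 -0.0067 -0.004 0 0" --pt "0 -0.0072 -0.0031 0 0" --pt "0 -0.0075 -0.0022 0 0" --pt "0 -0.0078 -0.0012 0 0" --pt "0 -0.0078 -0.0001 0 0" --pt "0 -0.0078 0.0009 0 0" --pt "0 -0.0076 0.0019 0 0" --pt "0 -0.0073 0.0029 0 0" --pt "0 0 0 0 0"

```text
t: 50.28
tool_pos: [0.4994, 0.0595, 0.1145]
orientation: [-0.0, 0.866, 0.5, -0.001]
wrist_force: [0.1, -1.0, -2.5]
opening: 0.272
grasp_force: 89.6
```

```bash
python3 - <<'E'
from h import *
o=get_obs();print(o["wrist_force"],o["moment"],o["tool_pos"],intub(o["tool_pos"][:2]))
f=shot("top");g=shot("side")
a=cv2.resize(f["pixels"][140:240,260:370,::-1],(396,360),interpolation=cv2.INTER_CUBIC)
b=cv2.resize(g["pixels"][160:270,235:356,::-1],(396,360),interpolation=cv2.INTER_CUBIC)
cv2.imwrite("pics/stir1.png",np.hstack([a,b]))
E
```

```text
[ 0.12635995 -0.97704571 -2.54809188] [ 0.0535804  -0.04173307  0.00878773] [0.49943518 0.05953595 0.1144966 ] [-0.06090551  0.00162854]
```

View pics/stir1.png

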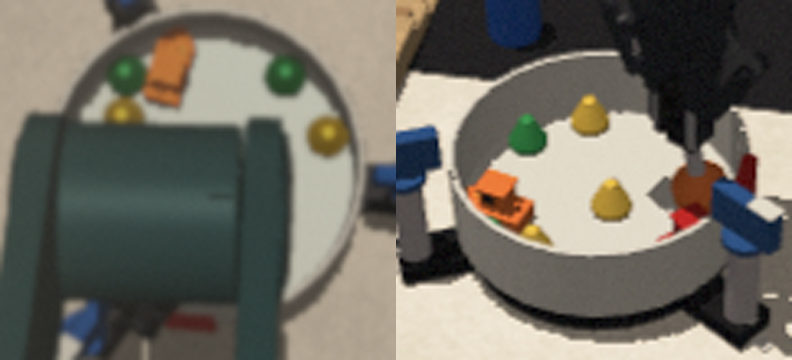

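After turn one the side view shows the foot down at (695,185), with beads and both boats inside the tub. I check how far the beads have moved before turn two.

```bash
cat >> h.py <<'E'
B0=np.array([[64,2],[35,-50],[-24,70],[39,50],[12,-2],[-31,-63]])
def beads():
    for n,box in(("top",(270,140,365,240)),("side",(240,180,350,250))):
        f=shot(n)
        for nm,lo,hi in(("g",(45,90,30),(85,255,255)),("y",(18,120,60),(32,255,255)),("o",*OR),("r",*RED)):
            for s,c,p in blobs(f,lo,hi,box,12):
                q=intub(ray(f,c,.045))*1000; print(n,nm,s,c.round(),q.round(), np.linalg.norm(B0[:3] -q,axis=1).round() if nm=="g" else np.linalg.norm(B0[3:]-q,axis=1).round() if nm=="y" else "")
E
python3 -c "
from h import *
beads()"
```

```text
top g 62 [295. 160.] [66. 67.] [ 65. 121.  90.]
top g 71 [339. 160.] [ 76. -49.] [ 52.  41. 155.]
top y 50 [294. 171.] [39. 67.] [ 17.  74. 147.]
top y 85 [351. 177.] [ 34. -84.] [134.  85.  69.]
side g 95 [275. 201.] [ 74. -41.] [ 44.  40. 148.]
side y 99 [294. 195.] [ 33. -76.] [126.  77.  65.]
side y 104 [300. 221.] [-10.  14.] [61. 28. 80.]
side y 30 [277. 231.] [36. 60.] [ 11.  67. 141.]
side o 118 [326. 217.] [-68. -16.] 
side o 190 [267. 221.] [70. 34.] 
side r 30 [323. 226.] [-68.  17.]
```

Call:
jog_arm --pt "0 -0.0069 0.0038 0 0" --pt "0 -0.0063 0.0047 0 0" --pt "0 -0.0056 0.0055 0 0" --pt "0 -0.0049 0.0061 0 0" --pt "0 -0.004 0.0067 0 0" --pt "0 -0.0031 0.0072 0 0" --pt "0 -0.0022 0.0075 0 0" --pt "0 -0.0012 0.0078 0 0" --pt "0 -0.0001 0.0078 0 0" --pt "0 0.0009 0.0078 0 0" --pt "0 0.0019 0.0076 0 0" --pt "0 0.0029 0.0073 0 0" --pt "0 0 0 0 0"

```text
t: 52.1
tool_pos: [0.5561, -0.0047, 0.1149]
orientation: [0.0, 0.866, 0.5, 0.0]
wrist_force: [-0.2, 0.1, -1.8]
opening: 0.274
grasp_force: 89.7
```

Call:
jog_arm --pt "0 0.004 0.0073 0 0" --pt "0 0.0049 0.0067 0 0" --pt "0 0.0057 0.006 0 0" --pt "0 0.0063 0.0053 0 0" --pt "0 0.0069 0.0044 0 0" --pt "0 0.0074 0.0035 0 0" --pt "0 0.0077 0.0026 0 0" --pt "0 0.008 0.0016 0 0" --pt "0 0.008 0.0005 0 0" --pt "0 0.008 -0.0005 0 0" --pt "0 0.0078 -0.0015 0 0" --pt "0 0.0075 -0.0025 0 0" --pt "0 0 0 0 0"

```text
t: 53.72
tool_pos: [0.6252, 0.0505, 0.1148]
orientation: [-0.0, 0.866, 0.5, 0.0]
wrist_force: [-0.9, 1.0, -2.6]
opening: 0.269
grasp_force: 89.6
```

```bash
python3 - <<'E'
from h import *
o=get_obs();print(o["wrist_force"],o["moment"],o["tool_pos"],intub(o["tool_pos"][:2]))
beads()
E
```

```text
[-0.87462234  1.0471145  -2.60139904] [ 0.06669923 -0.0179677  -0.04576184] [0.62523397 0.05051391 0.11482825] [0.06520902 0.0029912 ]
top g 74 [295. 160.] [66. 67.] [ 66. 122.  90.]
top g 67 [286. 201.] [-42.  80.] [132. 152.  21.]
top y 77 [294. 172.] [34. 67.] [ 17.  72. 145.]
top y 85 [315. 191.] [-9.  6.] [65. 22. 72.]
top o 12 [329. 163.] [ 67. -24.] 
side g 42 [261. 212.] [96.  6.] [ 32.  83. 136.]
side y 86 [267. 206.] [ 88. -18.] [ 84.  77. 127.]
side y 115 [300. 221.] [-11.  15.] [61. 28. 81.]
side y 31 [277. 231.] [36. 61.] [ 11.  67. 140.]
side o 178 [279. 209.] [ 53. -15.] 
side o 198 [268. 221.] [67. 34.] 
side r 41 [342. 212.] [-104.  -44.] 
side r 25 [324. 224.] [-71.  10.]
```

Call:
jog_arm --pt "0 0.0075 -0.0041 0 0" --pt "0 0.0068 -0.0051 0 0" --pt "0 0.0061 -0.006 0 0" --pt "0 0.0053 -0.0066 0 0" --pt "0 0.0043 -0.0073 0 0" --pt "0 0.0033 -0.0078 0 0" --pt "0 0.0024 -0.0081 0 0" --pt "0 0.0013 -0.0084 0 0" --pt "0 0.0001 -0.0084 0 0" --pt "0 -0.001 -0.0084 0 0" --pt "0 -0.0021 -0.0082 0 0" --pt "0 -0.0031 -0.0079 0 0" --pt "0 0 0 0 0"

```text
t: 55.45
tool_pos: [0.5651, 0.12, 0.1149]
orientation: [-0.0, 0.866, 0.5, -0.0]
wrist_force: [-0.3, -0.3, -3.0]
opening: 0.271
grasp_force: 89.8
```

```bash
python3 - <<'E'
from h import *
o=get_obs();print(o["wrist_force"],o["moment"],o["tool_pos"],intub(o["tool_pos"][:2]))
beads()
E
```

```text
[-0.28826966 -0.28445476 -3.01961694] [ 0.06074296 -0.01052063  0.00445724] [0.56507957 0.11995396 0.11491703] [-0.00045666  0.06724454]
top g 64 [319. 153.] [90.  4.] [ 26.  77. 132.]
top y 85 [331. 155.] [ 88. -27.] [ 91.  80. 124.]
top y 78 [316. 192.] [-13.   4.] [69. 26. 70.]
top o 19 [307. 191.] [-12.  28.] 
side g 102 [263. 214.] [87. 13.] [ 26.  82. 125.]
side y 92 [268. 205.] [ 86. -22.] [ 86.  77. 124.]
side y 51 [303. 219.] [-15.   4.] [71. 28. 69.]
side o 130 [277. 226.] [41. 46.] 
side o 180 [299. 229.] [-14.  40.]
```

Call:
jog_arm --pt "0 -0.0041 -0.0074 0 0" --pt "0 -0.005 -0.0067 0 0" --pt "0 -0.0059 -0.006 0 0" --pt "0 -0.0065 -0.0052 0 0" --pt "0 -0.0072 -0.0043 0 0" --pt "0 -0.0077 -0.0033 0 0" --pt "0 -0.008 -0.0024 0 0" --pt "0 -0.0083 -0.0013 0 0" --pt "0 -0.0083 -0.0001 0 0" --pt "0 -0.0083 0.001 0 0" --pt "0 -0.0081 0.002 0 0" --pt "0 -0.0078 0.0031 0 0" --pt "0 0 0 0 0" --pt "0 0 0 0 0"

```text
t: 57.3
tool_pos: [0.4965, 0.0614, 0.1147]
orientation: [-0.0, 0.866, 0.5, -0.0]
wrist_force: [-0.3, 0.6, -2.7]
opening: 0.269
grasp_force: 90.0
```

```bash
python3 - <<'E'
from h import *
o=get_obs();print(o["wrist_force"],o["moment"],o["tool_pos"],intub(o["tool_pos"][:2]))
beads()
E
```

```text
[-0.34170379  0.63949828 -2.68222622] [ 0.05537508 -0.01257199 -0.04235515] [0.49649818 0.06137576 0.11465279] [-0.06398397  0.00322037]
top g 67 [319. 154.] [90.  4.] [ 26.  77. 131.]
top g 58 [294. 161.] [65. 68.] [ 66. 122.  89.]
top y 87 [331. 155.] [ 88. -27.] [ 91.  80. 124.]
side g 103 [263. 214.] [87. 13.] [ 26.  82. 125.]
side y 92 [268. 205.] [ 86. -22.] [ 86.  77. 124.]
side y 102 [302. 221.] [-14.  12.] [65. 30. 77.]
side o 98 [328. 215.] [-72. -24.] 
side o 129 [277. 226.] [41. 46.] 
side r 51 [321. 227.] [-64.  21.]
```

Call:
jog_arm --pt "0 0 0 -0.02 0" --pt "0 0 0 -0.03 0" --pt "0 0 0 -0.03 0" --pt "0 0 0 -0.03 0" --pt "0 0 0 -0.03 0" --pt "0 0 0 0 0"

```text
t: 58.15
tool_pos: [0.4985, 0.0615, 0.2569]
orientation: [0.001, 0.866, 0.5, 0.002]
wrist_force: [-1.1, 0.8, -2.8]
opening: 0.274
grasp_force: 90.3
```

```bash
python3 - <<'E'
from h import *
go((.4775,.396,.0868))
E
```

```text
t 58.15 pos [0.4985 0.0615 0.2569] yaw 60.0 j6 0.51 | spin -0.0 (or -0.0 ) shift [0.2793, -0.1853, 0.1701]
```

Call:
jog_arm --pt "0 0.0279 -0.0185 0 0" --pt "0 0.0279 -0.0185 0 0" --pt "0 0.0279 -0.0185 0 0" --pt "0 0.0279 -0.0185 0 0" --pt "0 0.0279 -0.0185 0 0" --pt "0 0.0279 -0.0185 0 0" --pt "0 0.0279 -0.0185 0 0" --pt "0 0.0279 -0.0185 0 0" --pt "0 0.0279 -0.0185 0 0" --pt "0 0.0279 -0.0185 0 0" --pt "0 0 0 0 0"

```text
t: 59.52
tool_pos: [0.4749, 0.3973, 0.2526]
orientation: [-0.0, 0.865, 0.501, -0.001]
wrist_force: [-0.6, -1.0, -2.5]
opening: 0.269
grasp_force: 90.2
```

```bash
python3 - <<'E'
from h import *
go((.4775,.396,.0868)); beads()
f=shot("top");g=shot("side")
a=cv2.resize(f["pixels"][140:240,260:370,::-1],(396,360),interpolation=cv2.INTER_CUBIC)
b=cv2.resize(g["pixels"][230:390,235:411,::-1],(396,360),interpolation=cv2.INTER_CUBIC)
cv2.imwrite("pics/after.png",np.hstack([a,b]))
E
```

```text
t 59.52 pos [0.4749 0.3973 0.2526] yaw 60.2 j6 1.11 | spin -0.0 (or -0.0 ) shift [0.0002, 0.0029, 0.1658]
top g 50 [319. 153.] [91.  4.] [ 27.  78. 132.]
top g 31 [294. 160.] [68. 70.] [ 68. 124.  92.]
top g 32 [286. 199.] [-39.  82.] [130. 151.  19.]
top y 84 [331. 155.] [ 88. -27.] [ 91.  80. 124.]
top y 76 [286. 180.] [13. 86.] [ 44.  88. 155.]
top y 70 [316. 192.] [-13.   4.] [69. 25. 69.]
side g 101 [263. 214.] [87. 12.] [ 26.  82. 125.]
side y 92 [268. 205.] [ 86. -22.] [ 86.  77. 124.]
side r 41 [342. 212.] [-104.  -44.]
```

View pics/after.png

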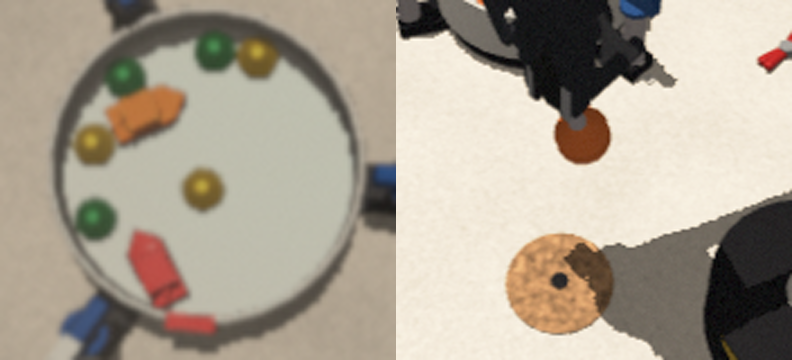

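All six beads and both boats are in the tub. One green bead has moved about 19 mm and the other five 25 mm or more. The mat (560,283) is free below the paddle, so I set it down.

Call:
jog_arm --pt "0 0 0.002 0.03 0" --pt "0 0 0 0.03 0" --pt "0 0 0 0.03 0" --pt "0 0 0 0.03 0" --pt "0 0 0 0.025 0" --pt "0 0 0 0.01 0" --pt "0 0 0 0.004 0" --pt "0 0 0 0 0" --pt "0 0 0 0 0"

```text
t: 60.85
tool_pos: [0.4784, 0.3947, 0.0969]
orientation: [-0.0, 0.866, 0.5, 0.001]
wrist_force: [-0.3, 0.6, -2.5]
opening: 0.274
grasp_force: 90.0
```

```bash
python3 - <<'E'
from h import *
go((.4775,.396,.0868));print(get_obs()["wrist_force"])
E
```

```text
t 60.85 pos [0.4784 0.3947 0.0969] yaw 60.0 j6 1.1 | spin -0.0 (or -0.0 ) shift [0.0006, -0.0014, 0.0101]
[-0.34479147  0.55375861 -2.47286292]
```

Call:
jog_arm --pt "0 0 0 0.004 0" --pt "0 0 0 0.003 0" --pt "0 0 0 0.002 0" --pt "0 0 0 0.001 0" --pt "0 0 0 0 0" --pt "0 0 0 0 0"

```text
t: 61.6
tool_pos: [0.4777, 0.3944, 0.0861]
orientation: [-0.0, 0.866, 0.5, 0.0]
wrist_force: [-1.3, -0.0, 0.9]
opening: 0.273
grasp_force: 90.8
```

```bash
python3 - <<'E'
from h import *
go((.4775,.396,.0868));print(get_obs()["wrist_force"])
E
```

```text
t 61.6 pos [0.4777 0.3944 0.0861] yaw 60.0 j6 1.1 | spin -0.0 (or -0.0 ) shift [0.0013, -0.001, -0.0007]
[-1.27133974 -0.04948665  0.8959913 ]
```

The foot is resting on the mat: wrist force along z went from -2.5 N to +0.9 N. Now I release and lift.

Call:
jog_arm --pt "0.5 0 0 0 0" --pt "0.7 0 0 0 0" --pt "0.7 0 0 0 0" --pt "0.7 0 0 0 0" --pt "0.7 0 0 -0.02 0" --pt "0.7 0 0 -0.03 0" --pt "0.7 0 0 -0.03 0" --pt "0.7 0 0 -0.03 0" --pt "0.7 0 0 -0.03 0" --pt "0.7 0.03 0 -0.02 0" --pt "0.7 0.03 0 0 0" --pt "0.7 0 0 0 0" --pt "0.7 0 0 0 0"

```text
t: 63.22
tool_pos: [0.5071, 0.4457, 0.2452]
orientation: [0.0, 0.866, 0.5, -0.001]
wrist_force: [0.1, 0.3, 0.0]
opening: 0.704
grasp_force: 0.0
```

```bash
python3 - <<'E'
from h import *
f=shot("top");g=shot("side")
a=cv2.resize(f["pixels"][130:250,170:390,::-1],(440,240),interpolation=cv2.INTER_CUBIC)
b=cv2.resize(g["pixels"][290:390,250:360,::-1],(264,240),interpolation=cv2.INTER_CUBIC)
cv2.imwrite("pics/end.png",np.hstack([a,b]))
E
```

```text
(no output)
```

View pics/end.png

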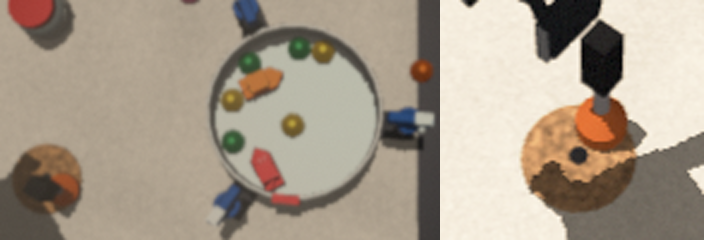

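The paddle stands, but its foot (602,125) looks clearly off the mat's centre dot (578,155). I measure this and correct it.

```bash
python3 - <<'E'
from h import *
f=shot("top");g=shot("side")
R=lambda a,b:(250+(a-440)/2.4-.5,290+b/2.4-.5)
print("dot",ray(g,R(578,155),.003),"griptop",ray(g,R(602,38),.135))
for nm,F,box in(("side",g,(280,310,350,385)),("top",f,(165,190,225,245))):
    for s,c,p in blobs(F,(2,170,60),(12,255,255),box,20):
        x,y,w,h=cv2.boundingRect(p); print(nm,s,c,(x,y,w,h),"z.01",ray(F,(x+w/2-.5,y+h/2-.5),.01).round(4),"bottom pt z.003",ray(F,(x+w/2-.5,y+h-1),.003).round(4))
L=lambda a,b:(170+a/2-.5,130+b/2-.5)
print("mat top",ray(f,L(47,178),.003))
go((.4777,.3944,.0868))
E
```

```text
dot [0.47642891 0.39327488] griptop [0.46126864 0.36813052]
side 317 [316.72555205 342.29652997] (306, 331, 22, 22) z.01 [0.4616 0.367 ] bottom pt z.003 [0.4585 0.3858]
top 57 [203.21052632 221.07017544] (197, 217, 12, 10) z.01 [0.4693 0.3655] bottom pt z.003 [0.4573 0.3671]
mat top [0.47741694 0.3937437 ]
t 63.42 pos [0.5073 0.4456 0.2457] yaw 60.0 j6 1.14 | spin -0.0 (or -0.0 ) shift [-0.0591, -0.0, 0.1589]
```

The paddle slipped about 30 mm along the pads while stirring. It stands upright at (0.461,0.368), so I regrasp it and move it to the mat's centre at (0.4767,0.3937).

Call:
jog_arm --pt "0.7 -0.03 0 0 0" --pt "0.7 -0.03 0 0 0" --pt "0.7 -0.03 -0.001 0 0" --pt "0.7 0 0 0 0" --pt "0.7 0 0 0.03 0" --pt "0.7 0 0 0.03 0" --pt "0.7 0 0 0.03 0" --pt "0.7 0 0 0.03 0" --pt "0.7 0 0 0.025 0" --pt "0.7 0 0 0.013 0" --pt "0.7 0 0 0 0" --pt "0.7 0 0 0 0" --force 60

```text
t: 64.92
tool_pos: [0.4627, 0.3695, 0.0888]
orientation: [-0.0, 0.866, 0.5, 0.001]
wrist_force: [-0.4, -1.1, 0.1]
opening: 0.699
grasp_force: 0.0
```

```bash
python3 - <<'E'
from h import *
go((.4613,.368,.0868));print(get_obs()["wrist_force"])
g=shot("side")
for s,c,p in blobs(g,(2,170,60),(12,255,255),(280,310,350,385),20):print(s,c,cv2.boundingRect(p))
E
```

```text
t 64.92 pos [0.4627 0.3695 0.0888] yaw 60.0 j6 1.08 | spin -0.0 (or -0.0 ) shift [-0.002, -0.0005, 0.002]
[-0.42430559 -1.0642252   0.10921323]
318 [316.65408805 342.27672956] (306, 331, 22, 22)
```

Around the grip without contact. I close, lift 12 mm, shift 30 mm along x and lower.

Call:
jog_arm --pt "0 -0.001 0 0 0" --pt "0 0 0 0 0" --pt "0 0 0 0 0" --pt "0 0 0 0 0" --pt "0 0 0 0 0" --pt "0 0 0 -0.006 0" --pt "0 0 0 -0.006 0" --pt "0 0.01 0 0 0" --pt "0 0.01 0 0 0" --pt "0 0.01 0 0 0" --pt "0 0 0 0 0" --pt "0 0 0 0.006 0" --pt "0 0 0 0.004 0" --pt "0 0 0 0 0" --pt "0 0 0 0 0"

```text
t: 66.85
tool_pos: [0.4763, 0.3939, 0.0898]
orientation: [-0.0, 0.866, 0.5, -0.0]
wrist_force: [0.6, 0.6, -2.7]
opening: 0.275
grasp_force: 59.0
```

```bash
python3 - <<'E'
from h import *
go((.4767,.3937,.0885));print(get_obs()["wrist_force"])
g=shot("side")
for s,c,p in blobs(g,(2,170,60),(12,255,255),(280,310,350,385),20):
    x,y,w,h=cv2.boundingRect(p);print(s,c,(x,y,w,h),ray(g,(x+w/2-.5,y+h/2-.5),.01))
E
```

```text
t 66.85 pos [0.4763 0.3939 0.0898] yaw 60.0 j6 1.1 | spin -0.0 (or -0.0 ) shift [0.0, 0.0004, 0.0013]
[ 0.59293352  0.64757599 -2.6672947 ]
348 [307.50287356 352.3908046 ] (297, 341, 22, 22) [0.47567876 0.39153337]
```

Centred now, so I lower the last 2–3 mm, release and retreat.

Call:
jog_arm --pt "0 0 0 0.002 0" --pt "0 0 0 0.0015 0" --pt "0 0 0 0 0" --pt "0.3 0 0 0 0" --pt "0.7 0 0 0 0" --pt "0.7 0 0 0 0" --pt "0.7 0 0 0 0" --pt "0.7 0 0 -0.02 0" --pt "0.7 0 0 -0.03 0" --pt "0.7 0 0 -0.03 0" --pt "0.7 0 0 -0.03 0" --pt "0.7 0 0 -0.03 0" --pt "0.7 0 0 -0.03 0" --pt "0.7 0 0 0 0" --pt "0.7 0 0 0 0"

```text
t: 68.78
tool_pos: [0.4759, 0.3937, 0.2554]
orientation: [-0.0, 0.866, 0.5, -0.001]
wrist_force: [0.5, 0.8, -0.8]
opening: 0.697
grasp_force: 0.0
```

```bash
python3 - <<'E'
from h import *
o=get_obs();print(o["tool_pos"],o["wrist_force"])
g=shot("side");f=shot("top")
for s,c,p in blobs(g,(2,170,60),(12,255,255),(280,310,350,385),20):
    x,y,w,h=cv2.boundingRect(p);print(s,c,(x,y,w,h),ray(g,(x+w/2-.5,y+h/2-.5),.01))
for s,c,p in blobs(g,(0,0,0),(180,255,60),(285,295,330,345),50): print("grip",s,c,cv2.boundingRect(p))
beads()
E
```

```text
[0.47592299 0.39366694 0.25544219] [ 0.46779621  0.75326063 -0.77134166]
345 [306.89855072 353.15942029] (296, 341, 22, 23) [0.4774402  0.39291045]
grip 437 [306.57894737 325.05263158] (298, 310, 18, 32)
top g 52 [319. 153.] [91.  5.] [ 27.  78. 132.]
top g 32 [294. 160.] [68. 70.] [ 68. 124.  92.]
top g 33 [286. 199.] [-39.  81.] [130. 151.  18.]
top y 82 [331. 155.] [ 88. -27.] [ 91.  80. 124.]
top y 77 [286. 180.] [13. 86.] [ 44.  88. 155.]
top y 71 [316. 192.] [-13.   4.] [69. 25. 69.]
side g 92 [263. 214.] [89. 13.] [ 27.  82. 126.]
side y 82 [268. 205.] [ 87. -23.] [ 88.  78. 125.]
side r 40 [342. 212.] [-104.  -44.]
```

```bash
python3 -c "
from station import *
print(close_job())"
```

```text
the job is handed in; nothing more can be done
None
```

Job handed in (no verdict returned): all three knobs are at their stops and both boats are in the tub. Two stirring turns are done; five beads shifted 25 mm or more, the sixth about 19 mm. The paddle slid up to 30 mm in the grip while stirring (I reckon its path still crossed every check zone), and after regrasping it stands upright at the centre of its mat.

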